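# Clear the pile of heater spares to their places

## Task

Take the pile of heater spares on the bench apart from the top down, one piece at a time, and put each where it belongs: the brass valve on the green mat, the amber jar on the cork mat, the cardboard carton on the aluminium plate with the red outline, and the blue case on the plywood board with the blue outline. Set each one down gently (do not drop it), upright and well centred, with the carton and the case lying straight along their places. Leave the yellow tape roll and the white-lidded tin where they are.

Things in the scene. Friction and masses are not known exactly. Their poses are not given: they have to be found in the camera images.
- valve: Brass heater valve with a small red handwheel on top, on the upper tier of the pile. Origin at the centre of its underside, z up. 50 mm tall: foot disc 36 mm across up to z 8 mm, round body 32 mm across from z 8 to 36 mm, handwheel 26 mm across from z 42 to 50 mm. A copper nipple 10 mm thick sticks out along its +y to 25 mm from the axis at z 20 mm, so pinch the body along its x axis. About 0.2 kg.
- jar: Amber glass jar with a paper label and a black lid, beside the valve on the upper tier of the pile. Origin at the centre of its underside, z up. 60 mm tall, 44 mm across up to z 46 mm, lid 40 mm across above that. About 0.15 kg. Jar and valve stand on the carton about 60 mm apart along its long side, either way round; grip each along the carton's short direction (carton x) to keep the fingers off the other.
- carton: Brown cardboard carton of screws with a red strip round its middle, second tier of the pile, lying on the blue case. Rigid closed box: 52 mm along x, 110 mm along y, 40 mm tall; origin at the centre of its underside, z up. About 0.3 kg. Grip it across its 52 mm width.
- case: Blue painted steel parts case with a dark seam, bottom of the pile, lying on the bench. Rigid closed box: 58 mm along x, 160 mm along y, 45 mm tall; origin at the centre of its underside, z up. About 0.55 kg. Grip it across its 58 mm width.
- green_mat: Fixed green round mat, the valve's place: 84 mm across, 8 mm thick, flat. Origin at the centre of its underside on the bench (its top is at z 8 mm).
- cork_mat: Fixed light brown cork round mat with a white painted foot edge, the jar's place: 84 mm across, 8 mm thick, flat. Origin at the centre of its underside on the bench (its top is at z 8 mm).
- plate: Fixed bare aluminium plate with a red painted outline, the carton's place: 80 mm along x, 134 mm along y, 8 mm thick, flat. Origin at the centre of its underside on the bench (its top is at z 8 mm). The carton's long side goes along its y, either way round.
- board: Fixed plywood board with a blue painted outline, the case's place: 84 mm along x, 180 mm along y, 8 mm thick, flat. Origin at the centre of its underside on the bench (its top is at z 8 mm). The case's long side goes along its y, either way round.
- tape_roll: Loose yellow roll of tape lying flat, 46 mm across, 22 mm tall, not to be moved. Origin at the centre of its underside. Elsewhere among the places lie only things under 40 mm tall (a copper coupling, a screwdriver, a wrench); taller equipment stands beyond x = 0.77 m and beyond 0.5 m to either side.
- grease_tin: Loose steel tin with a white lid, 44 mm across, 38 mm tall, not to be moved. Origin at the centre of its underside.
Mind the look-alikes: they are no part of the job. There is more than one size of the jar; the job needs the middle-sized.

How it is judged (in metres and radians):
At the end, for the whole second after the job is handed in: Each piece rests upright (0.1 rad) and released on its own place: centres within 15 mm, height within 3 mm, carton and case within 0.2 rad of their place's long direction, all at rest; tape roll and grease tin within 20 mm of where they were (horizontal distance between valve and green_mat below 0.015 m and z of valve in the frame of green_mat between 0.005 and 0.011 m and angle between each of valve, jar, carton, case's own z axis and vertical below 0.1 rad and linear speed of each of valve, jar, carton, case below 0.02 m/s and angular speed of each of valve, jar, carton, case below 0.2 rad/s and horizontal distance between jar and cork_mat below 0.015 m and z of jar in the frame of cork_mat between 0.005 and 0.011 m and horizontal distance between carton and plate below 0.015 m and z of carton in the frame of plate between 0.005 and 0.011 m and angle between the y axis of carton and the y axis of plate, either way round below 0.2 rad and horizontal distance between case and board below 0.015 m and z of case in the frame of board between 0.005 and 0.011 m and angle between the y axis of case and the y axis of board, either way round below 0.2 rad and distance of each of tape_roll, grease_tin from where it was at the start of the episode below 0.02 m); the robot touches nothing.
It fails at once if a piece is taken away while another still lies on it ((distance of carton from where it was at the start of the episode above 0.03 m and contact force between any of jar, valve and carton above 0.05 N) or (distance of case from where it was at the start of the episode above 0.03 m and contact force between carton and case above 0.05 N)).
It fails at once if a piece is dropped: it falls free of the fingers faster than 0.7 m/s (a fall of over 25 mm) ((linear speed of valve above 0.7 m/s and contact force between valve and the fingers below 0.1 N) or (linear speed of jar above 0.7 m/s and contact force between jar and the fingers below 0.1 N) or (linear speed of carton above 0.7 m/s and contact force between carton and the fingers below 0.1 N) or (linear speed of case above 0.7 m/s and contact force between case and the fingers below 0.1 N)).
It fails at once if the tape roll or the grease tin is pushed more than 20 mm or tipped (distance of any of tape_roll, grease_tin from where it was at the start of the episode above 0.02 m or angle between any of tape_roll, grease_tin's own z axis and vertical above 0.3 rad).
It also fails if it takes over 128 s, if anything falls off the work surface, if the arm or the gripper's body presses on something with over 40 N, if the wrist force passes 120 N, or if a joint passes its speed limit or range.

## Robot

A 6-joint arm with a two-finger parallel gripper is mounted at the origin on the work surface. World frame = base frame: x ahead of the robot, y to its left, z up, the work surface at z = 0. Lengths are in m, angles in degrees, forces in N, time in s.
With the tool pointing down it reaches from about 0.25 to 0.725 m from the base axis. Payload 9.7 kg.
Tool frame: the origin (TCP) lies at the very end of the fingers, on their centre line; the grasp point (between the pads) lies 19 mm behind it; z points along the fingers, y is the direction in which the jaws open and shut (so a half turn about z gives the same grasp; the last joint's range is limited). The gripper opens to 85 mm and grips with 20 to 120 N. Pads are 22 mm wide; open, the fingers measure 114 mm over their backs; the gripper's body (76 mm by 85 mm) begins 54 mm behind the grasp point. The pads swing forward as they close: fully open they stand 13 mm farther back than shut.
Start: joints at [-71.104, 4.979, 10.078, 95.1, 0, 90], TCP at [0.178, -0.52, 0.197] pointing down, gripper open.
Joint ranges: [-179.16, 179.16], [-48.56, 103.87], [-65.8, 70.77], [-126.05, 130.52], [-82.76, 87.17], [-180, 180]. Speed limits (degrees/s): [127.2, 127.2, 147.25, 180, 180, 180].

## Interface

Orientations are given as [roll, pitch, yaw] about the fixed x, y, z axes, in that order (R = Rz(yaw) Ry(pitch) Rx(roll)).
In Python, from workcell import bot gives the robot as it stands. The module is installed in compiled form; this text tells all that it offers.
- The arm moves only by the tool step_arm, never from a script. Its arguments are lists of equal length, an entry for each row: "dr": the turn, a rotation vector about the tool's x, y, z in rad, a list of three; "xyz": the shift along the tool's x, y, z in units of 40 mm (1.0 is 40 mm), a list of three; "gripper": the opening, from 0 (shut) to 1 (fully open). In form: {"dr": [[wx, wy, wz], ...], "xyz": [[x, y, z], ...], "gripper": [gripper, ...]}. A call has exactly 8 rows; each row is the pose to reach, as a shift and turn from the pose commanded when the call began, along the tool's axes at that moment; what a row does not reach only later rows make up. A row lasts 1/10 s, in which the tool goes at most 50 mm and 8.59 degrees, less where a joint would pass 70% of its speed; a pose out of reach is approached as far as the arm can. A call with a gripper value outside its range is refused whole. The fingers move at their own pace and stop on an object; "squeeze" is the grip in N (left out, the last holds). Time passes only in rows, so rows that repeat a pose let the fingers close, or fill a call up. It gives the time, the measured TCP pose, the force and the opening at its end, in the units of the state.
- bot.get_obs(): the state, without advancing time (a new reading comes with each control period).
- bot.camera(name): name is "scene" or "side" or "wrist"; returns a dict with "image" (480x640x3 uint8, red, green, blue), "camera_matrix" (3x3 intrinsics, pixels), "R" (3x3) and "t" (3): a world point X has camera coordinates R X + t. Camera axes: x right, y down, z forward; pixel columns grow to the right and rows downward; lengths in m; the calibration is good to about 2 mm. The wrist camera is an equidistant fisheye: a pixel r from the principal point sees the ray r / f radians off the axis. A picture is of the moment at which its call begins. There is no depth.
- bot.job_done(): hands the job in, once; it reports no verdict.
Trained networks look in a picture, given as the dict that the camera call returned (one of the last four; its "shot" number tells which), for a name from the list of things; names that differ only in an ending like _2 or _b are one class to them, and where a whole thing is asked for, a point or a joint stands for the part that bears it (a point fixed in the world has none). Each returns a list of dicts, best first, with "p" (0 to 1); they miss things now and then, are a little off and sometimes report something else, mostly with a low value. They report only what shows in the picture. A call takes as long as a camera call. They do not tell look-alikes from the thing itself.
- bot.regions_of(picture, thing): "region" (480x640 bool, what is visible of it) and "box" ([centre column, centre row, width, height] in pixels, round what is visible of it).
The state is a dict: "time": time; "q": joint angles; "qd": joint speeds; "joint_efforts": joint torques, N m; "ee_pos": TCP position; "tcp_rot": TCP orientation; "wrist_force": force on the tool from outside, world axes, zero at the start; "torque": the same for the moment, N m; "opening": finger opening in m.
Only numpy, scipy, OpenCV 4.12 (cv2) and the standard library are available. Lean on these libraries where they do the work, as an engineer would, in place of code of your own. Each camera call takes 0.05 s, during which the arm holds its last target.

## Working session

There is one attempt and no reset: what is moved stays moved. The work goes in short steps, Python scripts to look and compute and a tool call to move; the robot and the scene stay as the last step left them, time stands still between calls to the robot, and variables do not carry over. Pictures are saved under pics/ and viewed, and the job is handed in when it is done.

Besides the shell and the picture viewer there is one more tool, called after ">>>" as name(argument=value, ...) on one line, values as JSON. step_arm: Moves the arm, as the interface text tells. Its arguments: {"type":"object","properties":{"dr":{"type":"array"},"xyz":{"type":"array"},"gripper":{"type":"array"},"squeeze":{"type":"number"}},"required":["dr","xyz","gripper"]}

```bash
mkdir -p pics
python3 - <<'E'
from workcell import bot
import cv2
o=bot.get_obs();print({k:o[k] for k in('time','ee_pos','tcp_rot','opening','wrist_force')})
for n in('scene','side','wrist'):
    p=bot.camera(n);cv2.imwrite(f'pics/a_{n}.png',p['image'][:,:,::-1]);print(n,p['camera_matrix'],p['R'],p['t'],p['shot'])
E
```

```text
{'time': 0.0, 'ee_pos': array([ 0.17802674, -0.52011528,  0.1962764 ]), 'tcp_rot': array([-1.79925552e+02, -8.18973035e-04,  1.88958981e+01]), 'opening': 0.08547381174266669, 'wrist_force': array([ 0.09065816, -0.13627888, -0.12165057])}
scene [[455.18915141   0.         326.14192242]
 [  0.         455.18915141 244.31646057]
 [  0.           0.           1.        ]] [[-0.10461195  0.9945093  -0.00275427]
 [ 0.77229468  0.07949178 -0.63027135]
 [-0.62659178 -0.06806102 -0.77637004]] [ 0.04696233 -0.40254546  1.34238861] 1
side [[459.78319821   0.         324.46393134]
 [  0.         459.78319821 240.47936277]
 [  0.           0.           1.        ]] [[ 0.97456489 -0.22400922 -0.00656802]
 [-0.15668971 -0.66014853 -0.73461027]
 [ 0.1602236   0.71695452 -0.67845752]] [-0.5670236   0.14618057  0.9392635 ] 2
wrist [[371.64829954   0.         316.51869846]
 [  0.         371.64829954 243.83397245]
 [  0.           0.           1.        ]] [[ 0.3244811  -0.94589    -0.00202785]
 [-0.90454823 -0.31092456  0.29175061]
 [-0.27659449 -0.09283327 -0.95649227]] [-0.54945676 -0.0386379   0.37922902] 3
```

View pics/a_scene.png

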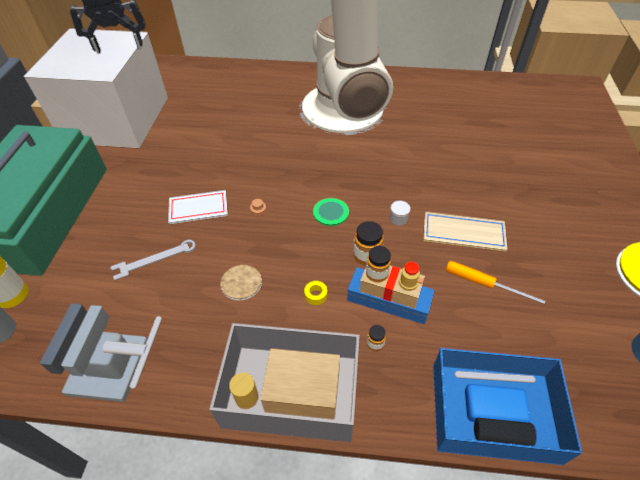

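View pics/a_side.png

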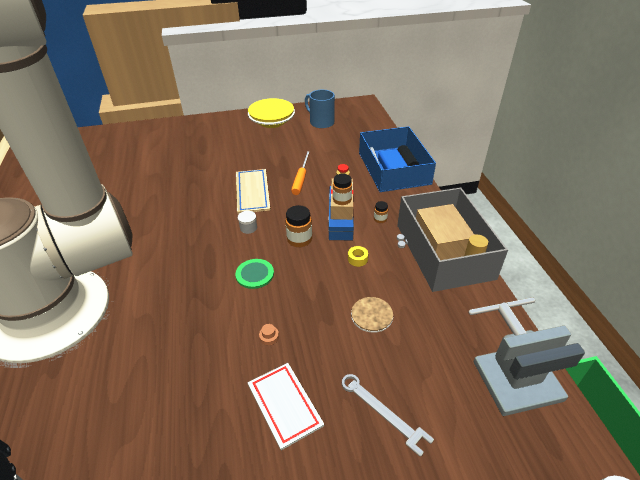

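View pics/a_wrist.png

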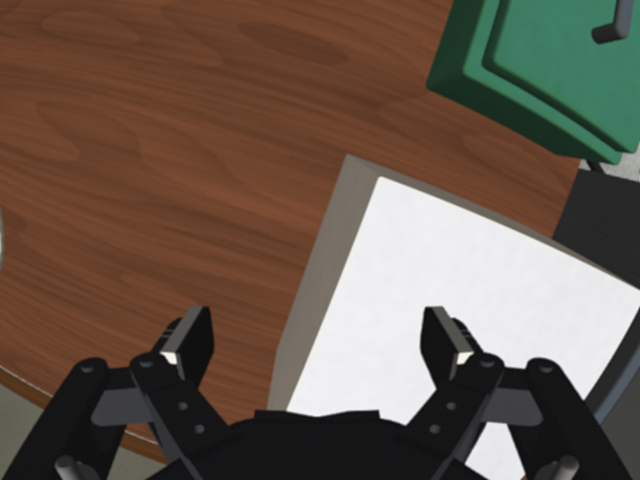

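```bash
cat > h.py <<'E'
import numpy as np,cv2
from workcell import bot
def cam(n,save=None):
    p=bot.camera(n)
    if save: cv2.imwrite(f'pics/{save}.png',p['image'][:,:,::-1])
    return p
def proj(p,X):
    X=np.atleast_2d(X).astype(float);c=X@np.array(p['R']).T+np.array(p['t']);K=p['camera_matrix']
    f=K[0,0]
    if p.get('fish'):
        r=np.hypot(c[:,0],c[:,1]);th=np.arctan2(r,c[:,2]);s=f*th/np.maximum(r,1e-9)
        return np.c_[K[0,2]+c[:,0]*s,K[1,2]+c[:,1]*s]
    return np.c_[K[0,2]+f*c[:,0]/c[:,2],K[1,2]+f*c[:,1]/c[:,2]]
def plane(p,uv,z):
    uv=np.atleast_2d(uv).astype(float);K=p['camera_matrix'];f=K[0,0]
    a=(uv-[K[0,2],K[1,2]])/f
    if p.get('fish'):
        th=np.hypot(a[:,0],a[:,1]);d=np.c_[a*(np.sin(th)/np.maximum(th,1e-9))[:,None],np.cos(th)]
    else: d=np.c_[a,np.ones(len(a))]
    R=np.array(p['R']);C=-R.T@np.array(p['t']);D=d@R
    s=(z-C[2])/D[:,2];return (C+s[:,None]*D)[:,:2]
def ov(p,r):
    im=p['image'].copy();im[r]=im[r]//2+np.array([127,0,127],np.uint8);return im
E
python3 - <<'E'
from h import *
S={}
for n in('scene','side'):
    p=cam(n); d={}
    for t in 'valve jar carton case green_mat cork_mat plate board tape_roll grease_tin'.split():
        rs=bot.regions_of(p,t)
        print(n,t,[(round(r['p'],2),np.round(r['box']).astype(int).tolist(),int(r['region'].sum())) for r in rs[:4]])
        d[t]=[(r['p'],r['region']) for r in rs]
        if rs and t in('green_mat','cork_mat','plate','board'):
            cs,_=cv2.findContours(rs[0]['region'].astype(np.uint8),0,1)
            c=max(cs,key=cv2.contourArea)[:,0]
            w=plane(p,c,0.008)*1000
            print('   rect',cv2.minAreaRect(w.astype(np.float32)), 'hullcentroid', w.mean(0))
    S[n]=(p,d)
import pickle;pickle.dump(S,open('S.pkl','wb'))
E
```

```text
scene valve []
scene jar [(0.92, [374, 337, 18, 26], 413), (0.88, [381, 264, 26, 39], 766), (0.63, [368, 243, 31, 45], 853)]
scene carton [(0.95, [392, 289, 64, 43], 1241)]
scene case [(0.69, [392, 297, 88, 59], 1497)]
scene green_mat [(0.83, [334, 211, 38, 28], 773), (0.63, [198, 210, 58, 33], 1475)]
   rect ((426.0208740234375, 9.088172912597656), (86.71903228759766, 80.35984802246094), 5.8652119636535645) hullcentroid [428.10856475   9.26146422]
scene cork_mat [(0.7, [242, 282, 44, 33], 1163)]
   rect ((644.3583984375, -156.2060089111328), (87.1865463256836, 84.42543029785156), 48.66651916503906) hullcentroid [ 645.01158995 -156.82472506]
scene plate [(0.62, [199, 208, 61, 31], 1473)]
   rect ((443.2135009765625, -306.13275146484375), (86.58529663085938, 134.500244140625), 17.12168312072754) hullcentroid [ 444.17865084 -306.13832676]
scene board [(0.9, [465, 234, 86, 41], 2438), (0.61, [318, 291, 24, 26], 458)]
   rect ((456.67315673828125, 315.2435607910156), (181.3455810546875, 94.88041687011719), 85.15839385986328) hullcentroid [456.9323727  316.23393483]
scene tape_roll []
sce
[... 515 characters left out ...]
 315, 45, 39], 1209)]
   rect ((641.901123046875, -161.77064514160156), (87.85874938964844, 84.82146453857422), 37.34777069091797) hullcentroid [ 641.56744517 -162.06009294]
side plate [(0.62, [285, 408, 74, 92], 3533)]
   rect ((440.09423828125, -310.4823303222656), (81.25142669677734, 135.0578155517578), 16.935741424560547) hullcentroid [ 440.16171986 -312.87869016]
side board [(0.66, [253, 191, 35, 48], 1337)]
   rect ((454.7337646484375, 308.52752685546875), (192.83094787597656, 85.10941314697266), 86.49678039550781) hullcentroid [453.94600017 304.14766525]
side tape_roll [(0.89, [358, 258, 20, 19], 372)]
side grease_tin [(0.95, [248, 221, 13, 19], 327), (0.49, [252, 192, 35, 50], 1313)]
```

Run:
```python
from h import *
import pickle
S=pickle.load(open('S.pkl','rb'));p=S['scene'][0]
im=p['image'][190:330,300:480,::-1]
cv2.imwrite('pics/b.png',cv2.resize(im,None,fx=4.2,fy=4.2,interpolation=cv2.INTER_CUBIC))
q=S['side'][0]
cv2.imwrite('pics/b2.png',cv2.resize(q['image'][140:290,220:400,::-1],None,fx=4,fy=4,interpolation=cv2.INTER_CUBIC))
print(plane(p,[411,268],.135),plane(q,[343,167],.135))
print(plane(p,[377,256],.145),plane(q,[342,181],.145))
```

```text
[[0.66780775 0.17471901]] [[0.66740614 0.1741134 ]]
[[0.65488847 0.11326549]] [[0.64724049 0.10652455]]
```

View pics/b.png

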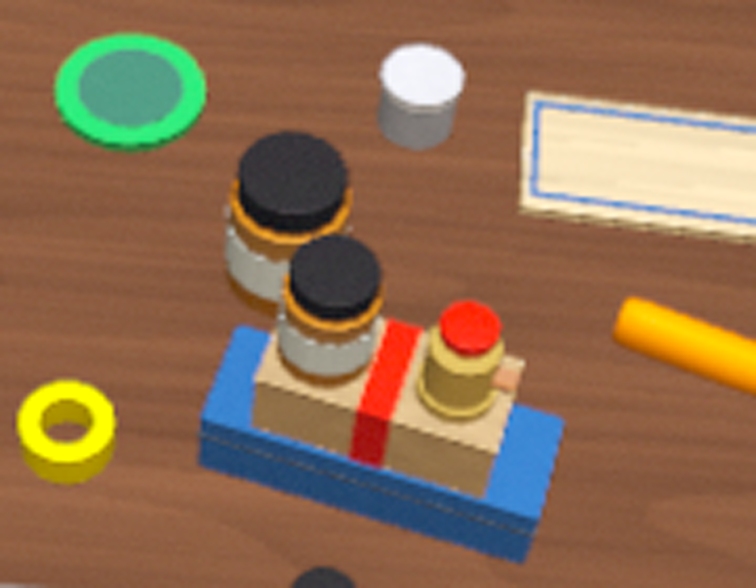

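View pics/b2.png

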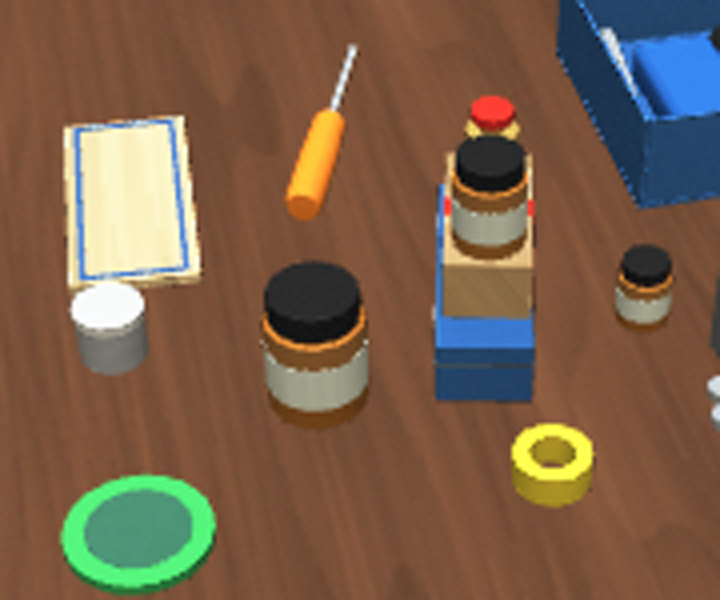

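```bash
cat >> h.py <<'E'
from scipy.spatial.transform import Rotation as Rn
def goto(pos,yaw,o=None,verbose=True):
    o=o or bot.get_obs()
    R0=Rn.from_euler('xyz',o['tcp_rot'],degrees=True)
    R1=Rn.from_euler('xyz',[180,0,yaw],degrees=True)
    d=R0.inv().apply(np.array(pos)-o['ee_pos'])/0.04
    dr=(R0.inv()*R1).as_rotvec()
    print('now',np.round(o['ee_pos'],4),np.round(o['tcp_rot'],2),'t',round(o['time'],2),'open',round(o['opening'],4))
    print('xyz',np.round(d,3).tolist(),'dr',np.round(dr,4).tolist())
    return d,dr
E
python3 - <<'E'
from h import *
goto([.64,.14,.30],76)
E
```

```text
now [ 0.1781 -0.5204  0.197 ] [-180.    -0.    18.9] t 1.25 open 0.0854
xyz [16.272, -11.879, -2.575] dr [-0.0, -0.0, -0.9966]
```

>>> step_arm(dr=[[0, 0, -0.15], [0, 0, -0.3], [0, 0, -0.45], [0, 0, -0.6], [0, 0, -0.75], [0, 0, -0.9], [0, 0, -1.0], [0, 0, -1.0]], xyz=[[0.3, -0.2, -1.0], [1.2, -0.9, -2.0], [2.2, -1.6, -2.6], [3.2, -2.3, -2.6], [4.2, -3.0, -2.6], [5.2, -3.7, -2.6], [6.2, -4.4, -2.6], [7.2, -5.2, -2.6]], gripper=[1, 1, 1, 1, 1, 1, 1, 1], squeeze=30)

```text
time: 2.05
ee_pos: [0.3788, -0.2368, 0.3011]
tcp_rot: [180.0, 0.0, 76.4]
wrist_force: [1.5, -0.5, -0.1]
opening: 0.0852
```

Run:
```python
from h import *
goto([.64,.14,.30],76)
```

```text
now [ 0.3788 -0.2368  0.3011] [1.7997e+02 1.0000e-02 7.6380e+01] t 2.05 open 0.0852
xyz [10.692, 4.13, 0.028] dr [0.0006, 0.0002, 0.0067]
```

>>> step_arm(dr=[[0, 0, 0], [0, 0, 0], [0, 0, 0], [0, 0, 0], [0, 0, 0], [0, 0, 0], [0, 0, 0], [0, 0, 0]], xyz=[[1.2, 0.45, 0], [2.4, 0.9, 0], [3.6, 1.4, 0], [4.8, 1.85, 0], [6.0, 2.3, 0], [7.2, 2.75, 0], [8.4, 3.2, 0], [9.4, 3.6, 0]], gripper=[1, 1, 1, 1, 1, 1, 1, 1])

```text
time: 2.85
ee_pos: [0.6067, 0.0921, 0.3011]
tcp_rot: [180.0, -0.0, 76.2]
wrist_force: [0.4, 0.5, -0.1]
opening: 0.0853
```

Run:
```python
from h import *
goto([.64,.14,.30],76)
p=cam('wrist','c_wrist'); p['fish']=1
for t in ('valve','jar','carton','case'):
    print(t,[(round(r['p'],2),np.round(r['box']).astype(int).tolist()) for r in bot.regions_of(p,t)[:4]])
```

```text
now [0.6067 0.0921 0.3011] [ 1.7997e+02 -1.0000e-02  7.6210e+01] t 2.85 open 0.0853
xyz [1.361, 0.523, 0.029] dr [0.0006, -0.0002, 0.0037]
valve [(0.75, [357, 110, 40, 43])]
jar [(0.95, [262, 205, 53, 62]), (0.9, [353, 176, 50, 49]), (0.86, [425, 144, 37, 27]), (0.18, [169, 176, 39, 32])]
carton [(0.94, [352, 143, 54, 106])]
case [(0.95, [348, 142, 51, 138]), (0.18, [352, 144, 53, 104])]
```

View pics/c_wrist.png

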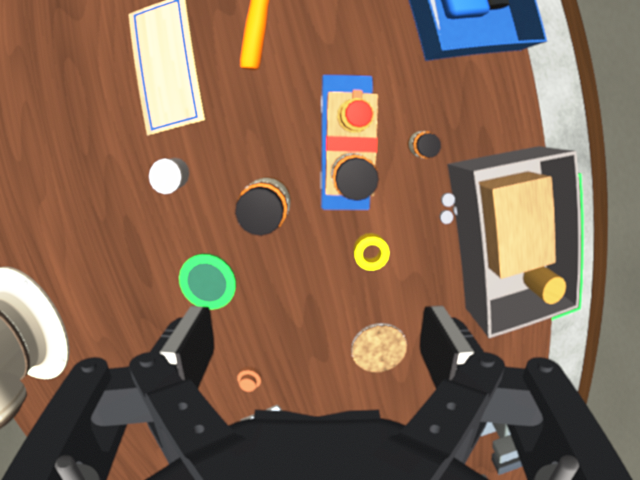

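```bash
cat >> h.py <<'E'
from scipy.optimize import minimize
def cyl(x,y,d,z0,z1,n=48):
    a=np.linspace(0,2*np.pi,n);c=np.c_[x+d/2*np.cos(a),y+d/2*np.sin(a)]
    return np.vstack([np.c_[c,0*a+z0],np.c_[c,0*a+z1]])
def box(x,y,yaw,w,l,z0,z1):
    c=np.cos(yaw);s=np.sin(yaw)
    q=np.array([[i*w/2,j*l/2] for i in(-1,1) for j in(-1,1)])@np.array([[c,s],[-s,c]])+[x,y]
    return np.vstack([np.c_[q,np.full(4,z0)],np.c_[q,np.full(4,z1)]])
def hullmask(p,X,ss=4):
    uv=proj(p,X);h=cv2.convexHull(uv.astype(np.float32))[:,0]
    m=np.zeros((480*ss,640*ss),np.uint8)
    cv2.fillConvexPoly(m,np.round((h+.5)*ss*16).astype(np.int32),255,shift=4)
    return cv2.resize(m,(640,480),interpolation=cv2.INTER_AREA)/255.
def color(p,lo,hi):
    h=cv2.cvtColor(p['image'],cv2.COLOR_RGB2HSV)
    if lo[0]>hi[0]:
        return (cv2.inRange(h,(0,lo[1],lo[2]),tuple(hi))|cv2.inRange(h,tuple(lo),(179,hi[1],hi[2])))>0
    return cv2.inRange(h,tuple(lo),tuple(hi))>0
def blob(m,near,maxd=40):
    n,l,s,c=cv2.connectedComponentsWithStats(m.astype(np.uint8))
    best=None
    for i in range(1,n):
        d=np.linalg.norm(c[i]-near)
        if s[i][4]>15 and d<maxd and (best is None or s[i][4]>s[best][4]): best=i
    return None if best is None else l==best
def fitcyl(p,m,d,z0,z1,x0):
    # match centroid of mask with centroid of model silhouette
    ys,xs=np.nonzero(m);c=np.array([xs.mean(),ys.mean()]);x=np.array(x0,float)
    Y,X=np.mgrid[:480,:640]
    for _ in range(5):
        h=hullmask(p,cyl(*x,d,z0,z1),2);mc=np.array([(X*h).sum(),(Y*h).sum()])/h.sum()
        zz=(z0+z1)/2
        x=x+(plane(p,c,zz)-plane(p,mc,zz))[0]
    return x,m.sum()/h.sum()
E
python3 - <<'E'
from h import *
import pickle
C=[cam(n) for n in('scene','side','wrist')];C[2]['fish']=1
pickle.dump(C,open('C.pkl','wb'))
items={'wheel':((170,150,120),(8,255,255),.026,.127,.135,(.667,.174)),
'jarlid':((0,0,0),(179,255,60),.040,.131,.145,(.65,.11)),
'green':((50,60,60),(95,255,255),.084,0,.008,(.425,.006)),
'tape':((25,150,100),(35,255,255),.046,0,.022,(.655,-.02)),
}
for k,(lo,hi,d,z0,z1,x0) in items.items():
    for n,p in zip(('scene','side','wrist'),C):
        uv=proj(p,[[*x0,z1]])[0]; m=blob(color(p,lo,hi),uv,25)
        if m is None: print(k,n,'none',uv);continue
        m=cv2.morphologyEx(m.astype(np.uint8),cv2.MORPH_CLOSE,np.ones((7,7)))>0
        print(k,n,*[np.round(v,4) for v in fitcyl(p,m,d,z0,z1,x0)])
for n,p in zip(('scene','side','wrist'),C):
    m=blob(color(p,(90,130,50),(125,255,255)),proj(p,[.66,.14,.045])[0],60)
    print(n,m.sum() if m is not None else None)
for k,d,z1,x0 in(('cork_mat',.084,.008,(.643,-.16)),('grease_tin',.044,.038,(.43,.12)),):
    for n,p in zip(('scene','side','wrist'),C):
        r=bot.regions_of(p,k); uv=proj(p,[[*x0,z1]])[0]
        for e in r:
            if np.linalg.norm(np.array(e['box'][:2])-uv)<25: print(k,n,e['p'],*[np.round(v,4) for v in fitcyl(p,e['region'],d,0,z1,x0)])
E
```

```text
wheel scene [0.6995 0.1396] 1.5502
wheel side [0.6672 0.1791] 0.8898
wheel wrist [0.6662 0.1747] 0.8224
jarlid scene [0.5959 0.0961] 1.2095
jarlid side [0.6502 0.1192] 0.8159
jarlid wrist none [358.91172826 182.15605687]
green scene [0.4217 0.0071] 0.9487
green side [0.4251 0.0095] 0.9535
green wrist [0.4242 0.0068] 0.979
tape scene [ 0.655  -0.0008] 0.9131
tape side [0.6606 0.0109] 0.6282
tape wrist [ 0.6582 -0.0027] 0.6934
scene 1338
side 282
wrist 1614
cork_mat scene 0.92 [ 0.6415 -0.159 ] 0.9482
cork_mat side 0.9 [ 0.6415 -0.1581] 0.9877
cork_mat wrist 0.9 [ 0.6412 -0.1581] 0.9682
grease_tin scene 0.97 [0.4243 0.1674] 0.9254
grease_tin side 0.65 [0.4277 0.1684] 0.9145
```

```bash
cat > fit.py <<'E'
from h import *
def fitsil(ms,model,x0,step):
    # ms: list of (p,mask,roi) ; model(p,x)->soft mask
    def cost(x):
        c=0
        for p,m in ms:
            h=model(p,x);c+=np.abs(h-m).sum()/m.sum()
        return c
    s=np.vstack([x0]+[np.array(x0)+np.eye(len(x0))[i]*step[i] for i in range(len(x0))])
    r=minimize(cost,x0,method='Nelder-Mead',options=dict(initial_simplex=s,maxiter=250,xatol=1e-4,fatol=1e-4))
    return r.x,r.fun/len(ms)
E
python3 - <<'E'
from fit import *
import pickle
C=pickle.load(open('C.pkl','rb'))
names=('scene','side','wrist')
B=[]
for n,p in zip(names,C):
    m=color(p,(95,130,40),(125,255,255)); uv=proj(p,[.66,.145,.045])[0]
    Y,X=np.mgrid[:480,:640]; w={'scene':50,'side':45,'wrist':75}[n]
    m&=(abs(X-uv[0])<w)&(abs(Y-uv[1])<w)
    m=m&(np.hypot(X-uv[0],Y-uv[1])<w)
    cv2.imwrite(f'pics/m_{n}.png',m*255);B.append((p,m.astype(float)))
def model(p,x):
    h=hullmask(p,box(x[0],x[1],x[2],.058,.160,0,.045),2)
    k=hullmask(p,box(x[3],x[4],x[5],.052,.110,.045,.085),2)
    j=hullmask(p,cyl(.651,.117,.044,.085,.145),2);v=hullmask(p,cyl(.6665,.176,.032,.085,.135),2)
    return h*(1-np.maximum(np.maximum(k,j),v))
x0=[.66,.147,-.244,.66,.147,-.244];st=[.008,.008,.08,.008,.008,.08]
for sel in([2],[0,2]):
    print(sel,*[np.round(v,4) for v in fitsil([B[i] for i in sel],model,x0,st)])
for k,w,l,x0 in(('plate',.080,.134,(.442,-.308,.297)),('board',.084,.180,(.455,.312,-.08))):
    for n in range(3):
        p=C[n]
        if n==2: p=cam('wrist');p['fish']=1
        else: p=cam(names[n])
        uv=proj(p,[*x0[:2],.008])[0]
        for e in bot.regions_of(p,k):
            if np.linalg.norm(np.array(e['box'][:2])-uv)<25:
                print(k,names[n],round(e['p'],2),*[np.round(v,4) for v in fitsil([(p,e['region'].astype(float))],lambda p,x:hullmask(p,box(x[0],x[1],x[2],w,l,0,.008),2),x0,[.01,.01,.05])])
E
```

```text
[2] [ 0.657   0.1464 -0.2453  0.6569  0.1474 -0.2518] 0.2539
[0, 2] [ 0.6563  0.1474 -0.2451  0.6568  0.1473 -0.2564] 0.2865
plate scene 0.79 [ 0.4389 -0.3083  0.2899] 0.0863
plate side 0.63 [ 0.4397 -0.3076  0.3008] 0.0225
board scene 0.6 [ 0.4518  0.3161 -0.0729] 0.0415
board side 0.74 [ 0.4554  0.3163 -0.0467] 0.0629
board wrist 0.77 [ 0.4531  0.3152 -0.0667] 0.0238[ WARN:0@0.686] global loadsave.cpp:1063 imwrite_ Unsupported depth image for selected encoder is fallbacked to CV_8U.
```

Run:
```python
from h import *
goto([.6645,.176,.16],75.8)
```

```text
now [0.6059 0.0901 0.3009] [-179.99    0.     76.2 ] t 4.15 open 0.0854
xyz [2.435, 0.91, 3.523] dr [-0.0001, 0.0001, 0.0069]
```

>>> step_arm(dr=[[0, 0, 0], [0, 0, 0], [0, 0, 0.007], [0, 0, 0.007], [0, 0, 0.007], [0, 0, 0.007], [0, 0, 0.007], [0, 0, 0.007]], xyz=[[0.8, 0.3, 0.5], [1.6, 0.6, 1.0], [2.3, 0.85, 1.7], [2.44, 0.91, 2.3], [2.44, 0.91, 2.6], [2.44, 0.91, 2.75], [2.44, 0.91, 2.75], [2.44, 0.91, 2.75]], gripper=[0.7, 0.65, 0.65, 0.65, 0.65, 0.65, 0.65, 0.65])

```text
time: 4.95
ee_pos: [0.6648, 0.176, 0.1922]
tcp_rot: [179.9, -0.0, 75.8]
wrist_force: [-0.0, -0.4, 0.5]
opening: 0.0552
```

Run:
```python
from h import *
p=cam('wrist','d_wrist'); p['fish']=1
goto([.6645,.176,.09],75.8)
m=blob(color(p,(170,150,120),(8,255,255)),proj(p,[.665,.176,.135])[0],60)
if m is not None:print(fitcyl(p,m,.026,.127,.135,(.665,.176)))
print(proj(p,[[.665,.176,.135],[.65,.118,.145]]))
```

```text
now [0.6649 0.176  0.1924] [ 1.7991e+02 -5.0000e-02  7.5770e+01] t 5.0 open 0.0557
xyz [-0.004, -0.014, 2.561] dr [0.0017, -0.0009, -0.0005]
(array([0.66394273, 0.1685569 ]), np.float64(1.5972525747492967))
[[317.16122974 248.01349469]
 [316.6744158  334.52098919]]
```

View pics/d_wrist.png

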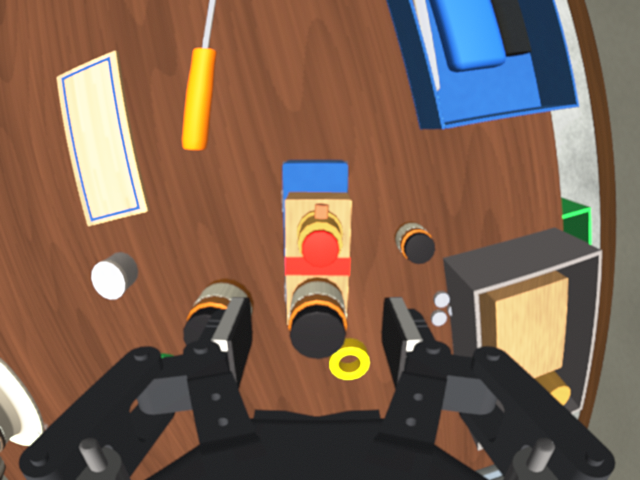

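>>> step_arm(dr=[[0, 0, 0], [0, 0, 0], [0, 0, 0], [0, 0, 0], [0, 0, 0], [0, 0, 0], [0, 0, 0], [0, 0, 0]], xyz=[[0, 0, 0.4], [0, 0, 0.9], [0, 0, 1.4], [0, 0, 1.9], [0, 0, 2.2], [0, 0, 2.4], [0, 0, 2.54], [0, 0, 2.54]], gripper=[0.65, 0.65, 0.65, 0.65, 0.65, 0.65, 0.65, 0.65], squeeze=35)

```text
time: 5.8
ee_pos: [0.6646, 0.1761, 0.0893]
tcp_rot: [-180.0, 0.0, 75.8]
wrist_force: [0.6, -0.1, 0.5]
opening: 0.0551
```

>>> step_arm(dr=[[0, 0, 0], [0, 0, 0], [0, 0, 0], [0, 0, 0], [0, 0, 0], [0, 0, 0], [0, 0, 0], [0, 0, 0]], xyz=[[0, 0, 0], [0, 0, 0], [0, 0, 0], [0, 0, 0], [0, 0, 0], [0, 0, 0], [0, 0, 0], [0, 0, 0]], gripper=[0.5, 0.4, 0.3, 0.2, 0.2, 0.2, 0.2, 0.2])

```text
time: 6.6
ee_pos: [0.6652, 0.1762, 0.0903]
tcp_rot: [179.9, -0.0, 75.8]
wrist_force: [2.0, -1.2, 6.3]
opening: 0.024
```

Run:
```python
from h import *
o=bot.get_obs();print(o['opening'],o['wrist_force'],o['torque'])
p=cam('wrist','e_wrist');q=cam('side');s=cam('scene')
a=cv2.resize(q['image'][130:260,280:400],None,fx=3.3,fy=3.3,interpolation=2)
b=cv2.resize(s['image'][220:350,330:450],None,fx=3.3,fy=3.3,interpolation=2)
cv2.imwrite('pics/e2.png',np.hstack([a,b])[:,:,::-1])
```

```text
0.023951859418454683 [ 1.9894038  -1.22639989  6.26212358] [-0.17304997 -0.55296067 -0.01317723]
```

View pics/e_wrist.png

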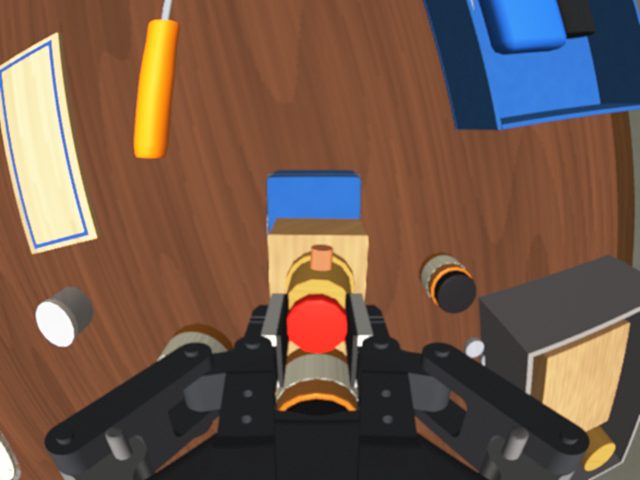

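View pics/e2.png

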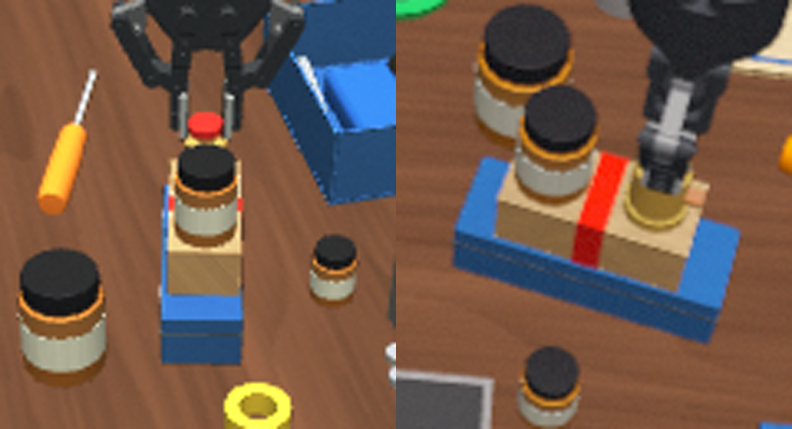

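Run:
```python
from h import *
for n in('side','scene','wrist'):
    p=cam(n); p['fish']=n=='wrist'
    uv=[proj(p,[.6645,.176,z])[0] for z in(.085,.09,.109,.121,.135)]
    im=p['image'].copy();c=np.mean(uv,0).astype(int)
    im=im[c[1]-50:c[1]+50,c[0]-60:c[0]+60]
    im=cv2.resize(im,None,fx=6,fy=6,interpolation=2)
    for k,u in enumerate(uv):
        q=((u-c+[60,50]+.5)*6).astype(int);cv2.circle(im,tuple(int(v) for v in q),5,(0,255-60*k,60*k),-1)
    cv2.imwrite(f'pics/f_{n}.png',im[:,:,::-1])
```

```text
(no output)
```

View pics/f_side.png

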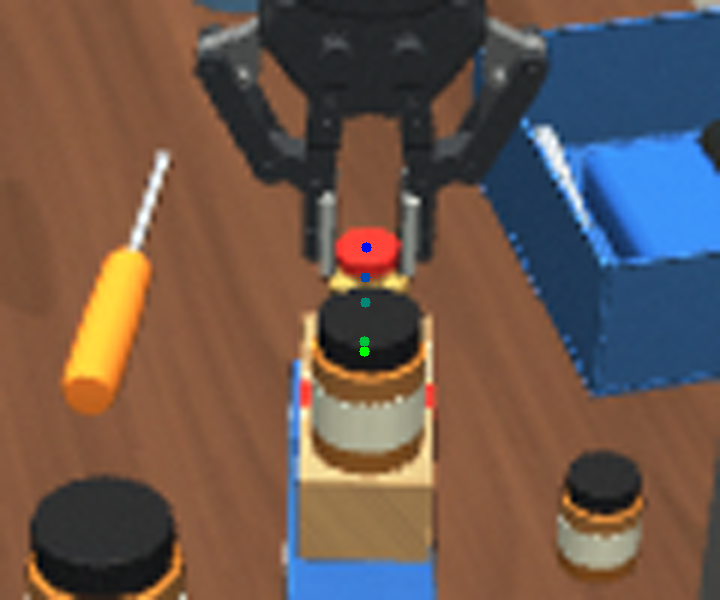

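View pics/f_scene.png

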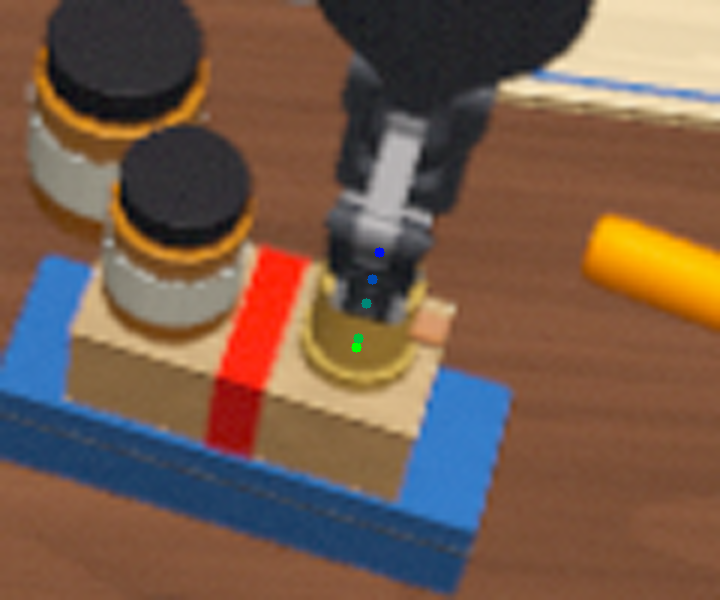

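View pics/f_wrist.png

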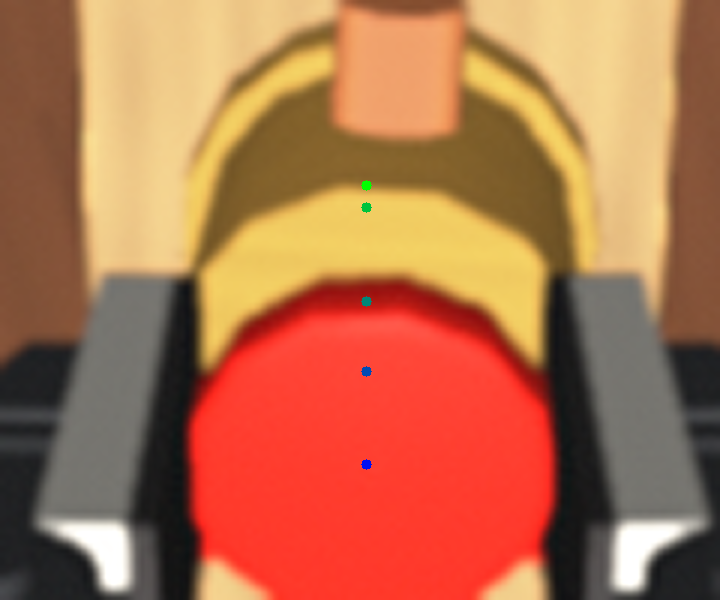

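>>> step_arm(dr=[[0, 0, 0], [0, 0, 0], [0, 0, 0], [0, 0, 0], [0, 0, 0], [0, 0, 0], [0, 0, 0], [0, 0, 0]], xyz=[[0, 0, 0], [0, 0, 0], [0, 0, 0], [0, 0, 0.0], [0, 0, 0.2], [0, 0, 0.45], [0, 0, 0.6], [0, 0, 0.6]], gripper=[0.65, 0.65, 0.65, 0.65, 0.65, 0.65, 0.65, 0.65])

```text
time: 7.7
ee_pos: [0.6637, 0.176, 0.0635]
tcp_rot: [-179.9, 0.1, 75.8]
wrist_force: [-0.6, 0.8, -0.2]
opening: 0.0553
```

Run:
```python
from h import *
p=cam('wrist','g_wrist');q=cam('side')
print(bot.get_obs()['ee_pos'],bot.get_obs()['wrist_force'],bot.get_obs()['opening'])
cv2.imwrite('pics/g2.png',np.hstack([cv2.resize(q['image'][130:230,280:400],None,fx=3.3,fy=3.3,interpolation=2),cv2.resize(p['image'][200:400,200:440],(396,330))])[:,:,::-1])
```

```text
[0.66439596 0.17612774 0.06511955] [-0.58801331 -0.29816491  0.44759681] 0.05548855240088146
```

View pics/g2.png

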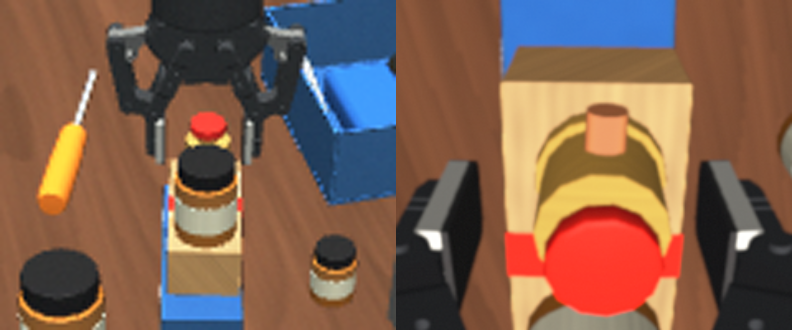

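>>> step_arm(dr=[[0, 0, 0], [0, 0, 0], [0, 0, 0], [0, 0, 0], [0, 0, 0], [0, 0, 0], [0, 0, 0], [0, 0, 0]], xyz=[[0, 0, 0.08], [0, 0, 0.08], [0, 0, 0.08], [0, 0, 0.08], [0, 0, 0.08], [0, 0, 0.08], [0, 0, 0.08], [0, 0, 0.08]], gripper=[0.55, 0.45, 0.35, 0.3, 0.2, 0.2, 0.2, 0.2])

```text
time: 8.6
ee_pos: [0.6648, 0.1762, 0.0625]
tcp_rot: [180.0, -0.0, 75.8]
wrist_force: [1.9, -0.4, 2.2]
opening: 0.0313
```

Run:
```python
from h import *
p=cam('wrist','h_wrist');q=cam('side')
o=bot.get_obs();print(o['ee_pos'],o['wrist_force'],o['opening'])
cv2.imwrite('pics/h2.png',np.hstack([cv2.resize(q['image'][130:230,280:400],None,fx=3.3,fy=3.3,interpolation=2),cv2.resize(p['image'][200:400,200:440],(396,330))])[:,:,::-1])
```

```text
[0.66485645 0.1761526  0.06244964] [ 1.9578529  -0.1718945   2.36439418] 0.030728486138327068
```

View pics/h2.png

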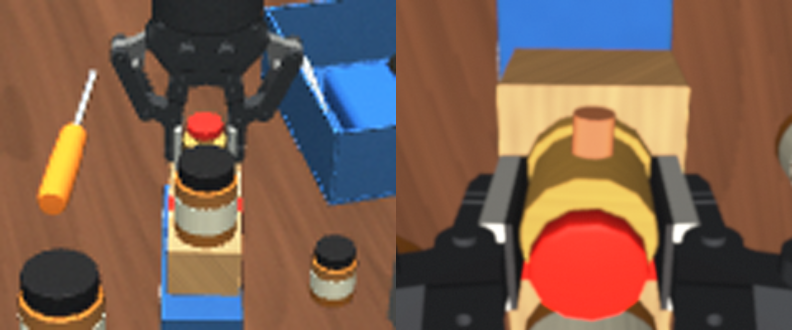

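>>> step_arm(dr=[[0, 0, 0], [0, 0, 0], [0, 0, 0], [0, 0, 0], [0, 0, 0], [0, 0, 0], [0, 0, 0], [0, 0, 0]], xyz=[[0, 0, -0.1], [0, 0, -0.4], [0, 0, -0.9], [0, 0, -1.5], [0, 0, -2.1], [0, 0, -2.6], [0, 0, -2.9], [0, 0, -3.0]], gripper=[0.2, 0.2, 0.2, 0.2, 0.2, 0.2, 0.2, 0.2])

```text
time: 9.5
ee_pos: [0.6648, 0.1763, 0.1844]
tcp_rot: [179.9, -0.1, 75.8]
wrist_force: [0.6, -0.7, -2.4]
opening: 0.0308
```

Run:
```python
from h import *
p=cam('wrist','i_wrist');p['fish']=1;q=cam('side','i_side')
o=bot.get_obs();print(o['ee_pos'],o['wrist_force'],o['opening'])
z=o['ee_pos'][2]+.0225+.05
uv=proj(p,[*o['ee_pos'][:2],z])[0];print(uv)
m=blob(color(p,(170,150,120),(8,255,255)),uv,20)
print(m.sum(),fitcyl(p,m,.026,z-.008,z,o['ee_pos'][:2])[0]-o['ee_pos'][:2])
goto([.424,.007,.18],75.8)
```

```text
[0.66465245 0.1762739  0.18275483] [ 0.56285589  0.64211582 -2.96657164] 0.03089125181441947
[317.11096233 361.3019574 ]
3939 [-0.00125249 -0.00270786]
now [0.6647 0.1763 0.1828] [ 1.7998e+02 -2.0000e-02  7.5790e+01] t 9.6 open 0.0309
xyz [-5.579, -4.794, 0.065] dr [0.0004, -0.0004, -0.0001]
```

View pics/i_side.png

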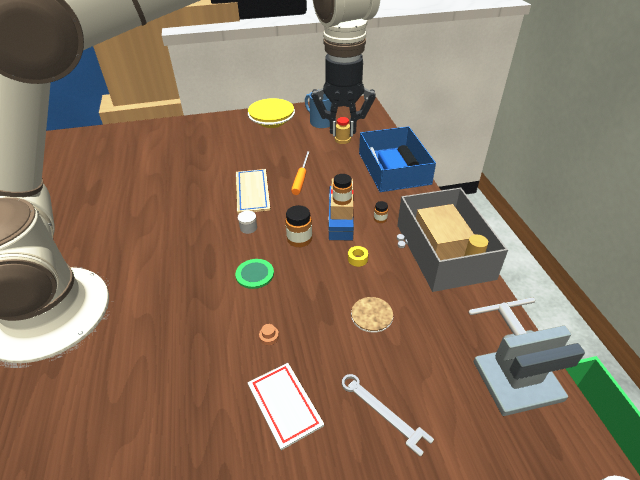

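>>> step_arm(dr=[[0, 0, 0], [0, 0, 0], [0, 0, 0], [0, 0, 0], [0, 0, 0], [0, 0, 0], [0, 0, 0], [0, 0, 0]], xyz=[[-0.3, -0.25, 0], [-1.0, -0.85, 0], [-1.8, -1.55, 0], [-2.7, -2.3, 0.0], [-3.6, -3.1, 0.2], [-4.5, -3.9, 0.6], [-5.2, -4.5, 1.0], [-5.55, -4.79, 1.4]], gripper=[0.2, 0.2, 0.2, 0.2, 0.2, 0.2, 0.2, 0.2])

```text
time: 10.4
ee_pos: [0.4215, 0.0068, 0.125]
tcp_rot: [-180.0, 0.0, 75.7]
wrist_force: [-0.2, -0.1, -2.5]
opening: 0.0308
```

>>> step_arm(dr=[[0, 0, 0], [0, 0, 0], [0, 0, 0], [0, 0, 0], [0, 0, 0], [0, 0, 0], [0, 0, 0], [0, 0, 0]], xyz=[[0, 0, 0.5], [0, 0, 1.0], [0, 0, 1.5], [0, 0, 2.0], [0, 0, 2.3], [0, 0, 2.5], [0, 0, 2.5], [0, 0, 2.5]], gripper=[0.2, 0.2, 0.2, 0.2, 0.2, 0.2, 0.2, 0.2])

```text
time: 11.2
ee_pos: [0.4246, 0.008, 0.0267]
tcp_rot: [180.0, -0.0, 75.8]
wrist_force: [-0.6, 0.1, -2.7]
opening: 0.031
```

Run:
```python
from h import *
p=cam('wrist','j_wrist');p['fish']=1
o=bot.get_obs();print(o['ee_pos'],o['wrist_force'],o['opening'])
m=blob(color(p,(50,60,60),(95,255,255)),proj(p,[.424,.007,.008])[0],80)
if m is not None: print(m.sum(),fitcyl(p,cv2.morphologyEx(m.astype(np.uint8),cv2.MORPH_CLOSE,np.ones((7,7)))>0,.084,0,.008,(.424,.007)))
goto([.4245,.008,-.012],75.8)
```

```text
[0.42483303 0.00801519 0.02696737] [ 1.16912323  0.53388101 -1.80574768] 0.03128476509073708
10789 (array([0.42786939, 0.01762971]), np.float64(0.6317829902195943))
now [0.4248 0.008  0.027 ] [ 1.7994e+02 -2.0000e-02  7.5790e+01] t 11.25 open 0.0313
xyz [-0.003, -0.009, 0.974] dr [0.001, -0.0003, -0.0001]
```

View pics/j_wrist.png

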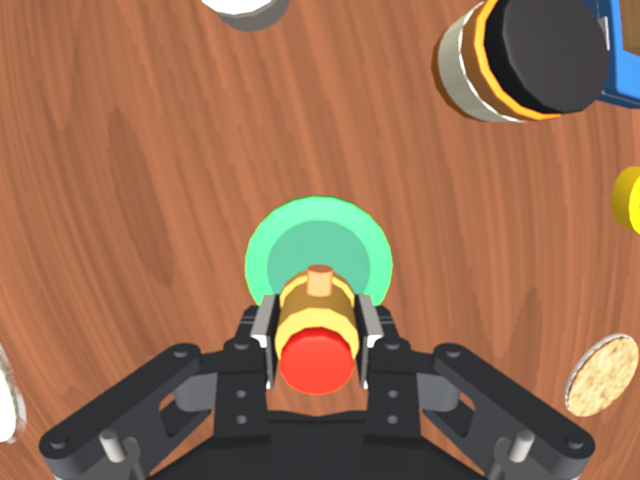

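>>> step_arm(dr=[[0, 0, 0], [0, 0, 0], [0, 0, 0], [0, 0, 0], [0, 0, 0], [0, 0, 0], [0, 0, 0], [0, 0, 0]], xyz=[[0, 0, 0.2], [0, 0, 0.4], [0, 0, 0.6], [0, 0, 0.75], [0, 0, 0.85], [0, 0, 0.9], [0, 0, 0.93], [0, 0, 0.93]], gripper=[0.2, 0.2, 0.2, 0.2, 0.2, 0.2, 0.2, 0.2])

```text
time: 12.05
ee_pos: [0.4244, 0.008, -0.011]
tcp_rot: [180.0, -0.0, 75.8]
wrist_force: [-1.0, 0.1, -2.0]
opening: 0.0309
```

Run:
```python
from h import *
p=cam('wrist');p['fish']=1;q=cam('side');s=cam('scene')
o=bot.get_obs();print(o['ee_pos'],o['wrist_force'],o['opening'])
im=p['image'].copy();h=hullmask(p,cyl(.424,.007,.084,0,.008),2)
c,_=cv2.findContours((h>.5).astype(np.uint8),0,1);cv2.drawContours(im,c,-1,(255,0,0),1)
im2=s['image'].copy();h=hullmask(s,cyl(.424,.007,.084,0,.008),2)
c,_=cv2.findContours((h>.5).astype(np.uint8),0,1);cv2.drawContours(im2,c,-1,(255,0,0),1)
cv2.imwrite('pics/k2.png',np.hstack([cv2.resize(q['image'][220:300,210:300],(360,320)),cv2.resize(p['image'][180:420,200:440]*0+im[180:420,200:440],(320,320)),])[:,:,::-1])
cv2.imwrite('pics/k3.png',cv2.resize(im2[150:250,280:400],None,fx=5,fy=5)[:,:,::-1])
```

```text
[ 0.42455183  0.00800708 -0.01078072] [-0.31082687 -0.18851789 -2.35790465] 0.03090344763337757
```

View pics/k2.png

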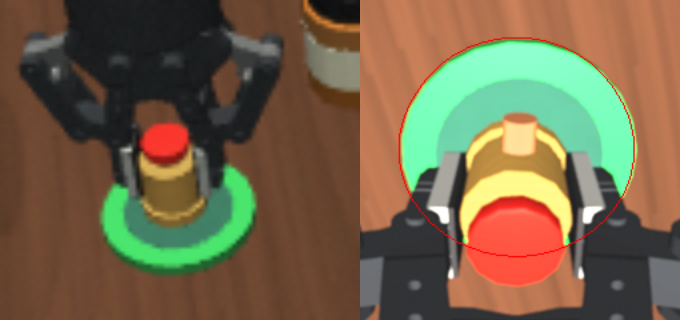

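View pics/k3.png

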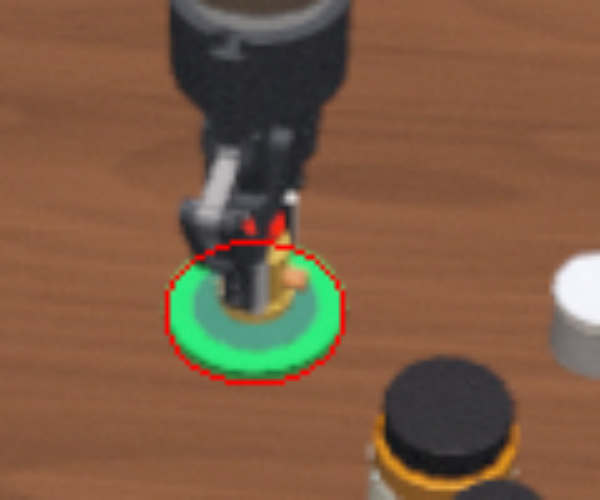

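Well centred. I'll lower the last millimetres slowly.

>>> step_arm(dr=[[0, 0, 0], [0, 0, 0], [0, 0, 0], [0, 0, 0], [0, 0, 0], [0, 0, 0], [0, 0, 0], [0, 0, 0]], xyz=[[0, 0, 0.02], [0, 0, 0.04], [0, 0, 0.06], [0, 0, 0.08], [0, 0, 0.09], [0, 0, 0.1], [0, 0, 0.1], [0, 0, 0.1]], gripper=[0.2, 0.2, 0.2, 0.2, 0.2, 0.2, 0.2, 0.2])

```text
time: 13.0
ee_pos: [0.4244, 0.008, -0.0147]
tcp_rot: [180.0, -0.0, 75.8]
wrist_force: [-2.6, -0.5, 4.6]
opening: 0.0308
```

>>> step_arm(dr=[[0, 0, 0], [0, 0, 0], [0, 0, 0], [0, 0, 0], [0, 0, 0], [0, 0, 0], [0, 0, 0], [0, 0, 0]], xyz=[[0, 0, 0], [0, 0, 0], [0, 0, 0], [0, 0, 0], [0, 0, -0.2], [0, 0, -0.6], [0, 0, -1.4], [0, 0, -2.4]], gripper=[0.4, 0.5, 0.6, 0.65, 0.65, 0.65, 0.65, 0.65])

```text
time: 13.8
ee_pos: [0.4234, 0.008, 0.0815]
tcp_rot: [-179.9, 0.0, 75.8]
wrist_force: [1.4, -0.1, 0.3]
opening: 0.0557
```

>>> step_arm(dr=[[0, 0, 0], [0, 0, 0], [0, 0, 0], [0, 0, 0], [0, 0, 0], [0, 0, 0], [0, 0, 0], [0, 0, 0]], xyz=[[0, 0, -0.8], [0, 0, -1.6], [0, 0, -2.4], [0.1, 0.2, -3.0], [0.7, 0.8, -3.2], [1.5, 1.6, -3.2], [2.3, 2.4, -3.2], [3.1, 3.2, -3.2]], gripper=[0.65, 0.7, 0.75, 0.75, 0.75, 0.75, 0.75, 0.75])

```text
time: 14.6
ee_pos: [0.5803, 0.0978, 0.2097]
tcp_rot: [179.9, -0.0, 75.8]
wrist_force: [0.2, -0.7, 1.7]
opening: 0.0638
```

Run:
```python
from h import *
q=cam('side');s=cam('scene','l_scene')
for n,p in(('side',q),('scene',s)):
    m=blob(color(p,(170,150,120),(8,255,255)),proj(p,[.424,.007,.058])[0],15)
    print(n,fitcyl(p,m,.026,.05,.058,(.424,.007)) if m is not None else None)
    g=blob(color(p,(50,60,60),(95,255,255)),proj(p,[.424,.007,.008])[0],15)
    print('  jarlid')
cv2.imwrite('pics/l2.png',cv2.resize(q['image'][220:300,210:310],None,fx=5,fy=5)[:,:,::-1])
goto([.650,.118,.19],75.8)
```

```text
side (array([0.424043  , 0.01020657]), np.float64(0.8542044956483628))
  jarlid
scene (array([0.41888067, 0.00675335]), np.float64(0.9021116743863744))
  jarlid
now [0.5818 0.0991 0.2052] [-1.7976e+02  8.0000e-02  7.5900e+01] t 14.7 open 0.0642
xyz [0.873, 1.54, 0.373] dr [-0.0042, 0.0014, 0.0017]
```

View pics/l2.png

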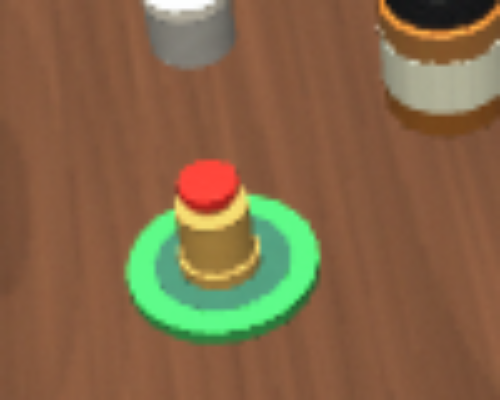

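>>> step_arm(dr=[[0, 0, 0], [0, 0, 0], [0, 0, 0], [0, 0, 0], [0, 0, 0], [0, 0, 0], [0, 0, 0], [0, 0, 0]], xyz=[[0.3, 0.5, 0.1], [0.6, 1.0, 0.2], [0.87, 1.4, 0.3], [0.87, 1.54, 0.37], [0.87, 1.54, 0.37], [0.87, 1.54, 0.37], [0.87, 1.54, 0.37], [0.87, 1.54, 0.37]], gripper=[0.75, 0.75, 0.75, 0.75, 0.75, 0.75, 0.75, 0.75])

```text
time: 15.5
ee_pos: [0.6467, 0.1152, 0.1951]
tcp_rot: [179.9, -0.0, 75.8]
wrist_force: [0.2, -1.2, -1.0]
opening: 0.0641
```

Run:
```python
from h import *
p=cam('wrist','m_wrist');p['fish']=1
m=blob(color(p,(0,0,0),(179,255,70)),proj(p,[.650,.118,.145])[0],25)
if m is not None: print(m.sum(),fitcyl(p,m,.04,.131,.145,(.65,.118)))
print(proj(p,[[.650,.118,.145]]))
goto([.650,.118,.06],75.8)
```

```text
2294 (array([0.64957101, 0.11414987]), np.float64(0.7215313530701809))
[[320.73591347 246.18435839]]
now [0.6468 0.1153 0.195 ] [ 1.7995e+02 -2.0000e-02  7.5790e+01] t 15.55 open 0.0641
xyz [0.085, 0.058, 3.374] dr [0.0008, -0.0004, -0.0002]
```

View pics/m_wrist.png

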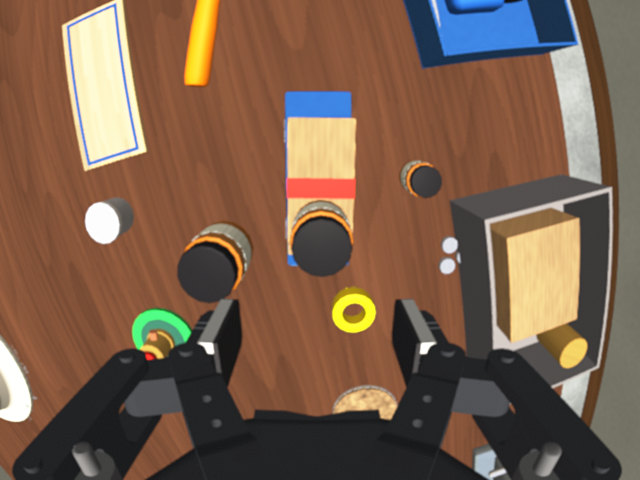

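Run:
```python
from h import *
p=cam('wrist');p['fish']=1;s=cam('scene')
r=[e for e in bot.regions_of(s,'jar')]
print([np.round(e['box']) for e in r])
for z in(.07,.078,.085):
    w=plane(p,[207,272],z)[0]; print(z,w, 'dist along tool axes from jar',Rn.from_euler('z',75.8,degrees=True).as_matrix()[:2,:2].T@(w-[.65,.119]), proj(s,[[*w,z]]), [plane(p,u,z)[0] for u in([178,272],[237,272])])
```

```text
[array([380., 263.,  27.,  34.]), array([368., 242.,  30.,  44.]), array([376., 338.,  25.,  28.])]
0.07 [0.54068968 0.09663853] dist along tool axes from jar [-0.04849285  0.10048495] [[367.82079984 233.97785921]] [array([0.51308757, 0.10310111]), array([0.56784199, 0.09016447])]
0.078 [0.54397708 0.0990382 ] dist along tool axes from jar [-0.04536008  0.09788665] [[369.18154618 232.75776906]] [array([0.51710732, 0.10532932]), array([0.57040898, 0.09273591])]
0.085 [0.54685356 0.10113791] dist along tool axes from jar [-0.0426189   0.09561314] [[370.39251407 231.67197523]] [array([0.52062459, 0.107279  ]), array([0.5726551 , 0.09498592])]
```

>>> step_arm(dr=[[0, 0, 0], [0, 0, 0], [0, 0, 0], [0, 0, 0], [0, 0, 0], [0, 0, 0], [0, 0, 0], [0, 0, 0]], xyz=[[0.08, 0.06, 0.5], [0.1, 0.06, 1.0], [0.1, 0.06, 1.6], [0.1, 0.06, 2.2], [0.1, 0.06, 2.8], [0.1, 0.06, 3.2], [0.1, 0.06, 3.35], [0.1, 0.06, 3.35]], gripper=[0.75, 0.75, 0.75, 0.75, 0.75, 0.75, 0.75, 0.75])

```text
time: 16.5
ee_pos: [0.65, 0.1186, 0.0596]
tcp_rot: [-179.9, 0.0, 75.8]
wrist_force: [0.9, 1.3, -0.1]
opening: 0.0639
```

>>> step_arm(dr=[[0, 0, 0], [0, 0, 0], [0, 0, 0], [0, 0, 0], [0, 0, 0], [0, 0, 0], [0, 0, 0], [0, 0, 0]], xyz=[[0, 0, 0], [0, 0, 0], [0, 0, 0], [0, 0, 0], [0, 0, 0], [0, 0, 0], [0, 0, 0], [0, 0, 0]], gripper=[0.65, 0.58, 0.5, 0.4, 0.35, 0.35, 0.35, 0.35])

```text
time: 17.3
ee_pos: [0.6511, 0.1188, 0.0617]
tcp_rot: [179.9, -0.1, 75.8]
wrist_force: [-1.6, 0.5, 6.4]
opening: 0.0433
```

Run:
```python
from h import *
p=cam('wrist','n_wrist');q=cam('side')
o=bot.get_obs();print(o['ee_pos'],o['wrist_force'],o['opening'])
cv2.imwrite('pics/n2.png',np.hstack([cv2.resize(q['image'][130:230,280:400],None,fx=3.3,fy=3.3,interpolation=2),cv2.resize(p['image'][200:400,200:440],(396,330))])[:,:,::-1])
```

```text
[0.6510485  0.11881148 0.06162653] [-0.97106732 -0.03471353  6.64614499] 0.04303979043706731
```

View pics/n2.png

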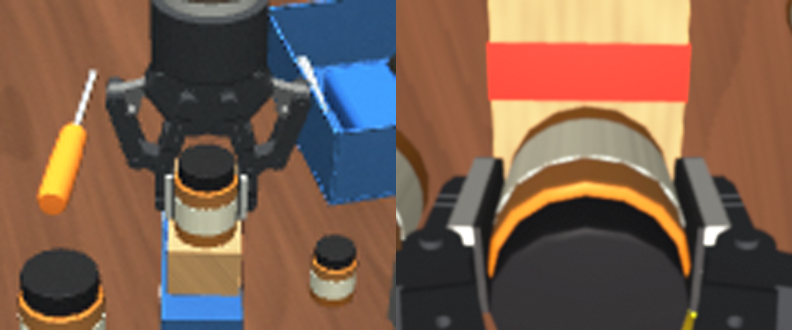

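>>> step_arm(dr=[[0, 0, 0], [0, 0, 0], [0, 0, 0], [0, 0, 0], [0, 0, 0], [0, 0, 0], [0, 0, 0], [0, 0, 0]], xyz=[[0, 0, -0.1], [0, 0, -0.4], [0, 0, -0.9], [0, 0, -1.5], [0, 0, -2.0], [0, 0, -2.4], [0, 0, -2.5], [0, 0, -2.5]], gripper=[0.35, 0.35, 0.35, 0.35, 0.35, 0.35, 0.35, 0.35])

```text
time: 18.2
ee_pos: [0.6508, 0.1187, 0.161]
tcp_rot: [179.9, -0.0, 75.8]
wrist_force: [-0.2, 0.4, -1.8]
opening: 0.043
```

Run:
```python
from h import *
p=cam('wrist','o_wrist')
o=bot.get_obs();print(o['ee_pos'],o['wrist_force'],o['opening'])
goto([.6412,-.1582,.16],75.8)
```

```text
[0.65045991 0.11866603 0.15990532] [ 0.53016024  0.58588317 -1.64382384] 0.04322360645098313
now [0.6505 0.1187 0.1599] [-179.99    0.     75.79] t 18.25 open 0.0432
xyz [-6.767, 1.475, -0.002] dr [-0.0002, 0.0001, -0.0002]
```

View pics/o_wrist.png

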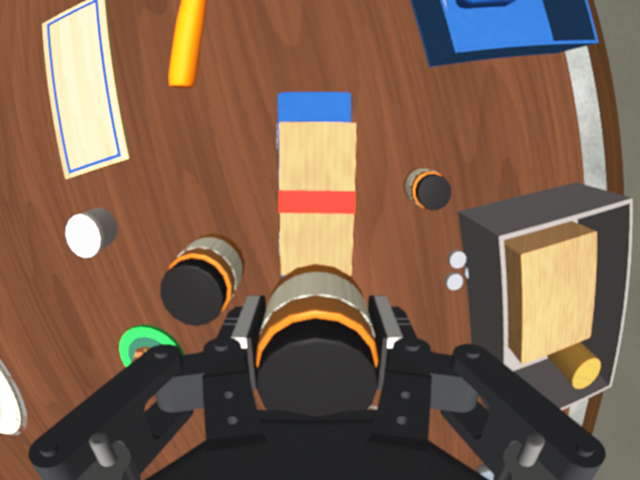

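>>> step_arm(dr=[[0, 0, 0], [0, 0, 0], [0, 0, 0], [0, 0, 0], [0, 0, 0], [0, 0, 0], [0, 0, 0], [0, 0, 0]], xyz=[[-0.3, 0.05, 0], [-1.2, 0.25, 0], [-2.2, 0.5, 0], [-3.3, 0.7, 0], [-4.4, 0.95, 0], [-5.5, 1.2, 0.2], [-6.3, 1.38, 0.6], [-6.75, 1.48, 1.0]], gripper=[0.35, 0.35, 0.35, 0.35, 0.35, 0.35, 0.35, 0.35])

```text
time: 19.05
ee_pos: [0.6405, -0.161, 0.1188]
tcp_rot: [-180.0, 0.0, 75.6]
wrist_force: [0.4, 0.4, -1.4]
opening: 0.0433
```

>>> step_arm(dr=[[0, 0, 0], [0, 0, 0], [0, 0, 0], [0, 0, 0], [0, 0, 0], [0, 0, 0], [0, 0, 0], [0, 0, 0]], xyz=[[0, 0, 0.4], [0, 0, 0.9], [0, 0, 1.5], [0, 0, 2.0], [0, 0, 2.4], [0, 0, 2.7], [0, 0, 2.8], [0, 0, 2.8]], gripper=[0.35, 0.35, 0.35, 0.35, 0.35, 0.35, 0.35, 0.35])

```text
time: 19.85
ee_pos: [0.6414, -0.1575, 0.0078]
tcp_rot: [-180.0, 0.0, 75.8]
wrist_force: [-0.3, 0.5, -1.0]
opening: 0.0433
```

```bash
cat > look.py <<'E'
from fit import *
def chk(name,models,crops,jz=None):
    """overlay model outlines on the three pictures"""
    out=[]
    for n,(w,h) in crops.items():
        p=cam(n);p['fish']=n=='wrist';im=p['image'].copy();allc=[]
        for X in models:
            m=hullmask(p,X,2);c,_=cv2.findContours((m>.5).astype(np.uint8),0,1);cv2.drawContours(im,c,-1,(255,0,255),1)
            allc.append(proj(p,X).mean(0))
        c=np.clip(np.mean(allc,0).astype(int),[w//2,h//2],[640-w//2,480-h//2])
        cr=im[c[1]-h//2:c[1]+h//2,c[0]-w//2:c[0]+w//2];out.append(cv2.resize(cr,(int(w*260/h),260)))
    cv2.imwrite(f'pics/{name}.png',np.hstack(out)[:,:,::-1])
E
python3 - <<'E'
from look import *
o=bot.get_obs();print(o['ee_pos'],o['wrist_force'],o['opening'])
chk('p2',[cyl(.6412,-.1582,.084,0,.008)],{'side':(90,90),'scene':(90,90),'wrist':(260,260)})
goto([.6412,-.1582,-.0154],75.8)
E
```

```text
[ 0.6413557  -0.15751055  0.00782963] [-0.34007019  0.53013004 -0.97903795] 0.0432672941056691
now [ 0.6422 -0.1577  0.0093] [179.9   -0.    75.79] t 20.0 open 0.0435
xyz [-0.018, -0.022, 0.619] dr [0.0017, -0.0, -0.0001]
```

View pics/p2.png

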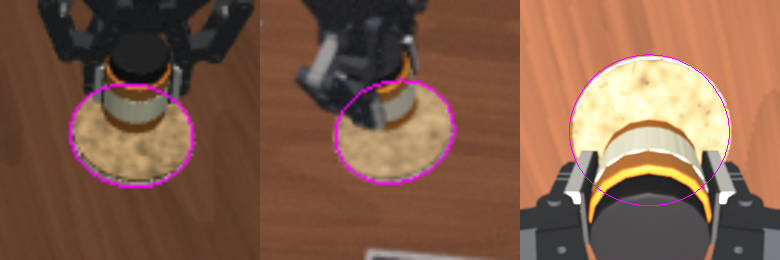

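Mat outline agrees in all views. Lowering slowly.

>>> step_arm(dr=[[0, 0, 0], [0, 0, 0], [0, 0, 0], [0, 0, 0], [0, 0, 0], [0, 0, 0], [0, 0, 0], [0, 0, 0]], xyz=[[0, 0, 0.15], [0, 0, 0.3], [0, 0, 0.42], [0, 0, 0.5], [0, 0, 0.55], [0, 0, 0.58], [0, 0, 0.61], [0, 0, 0.61]], gripper=[0.35, 0.35, 0.35, 0.35, 0.35, 0.35, 0.35, 0.35])

```text
time: 20.8
ee_pos: [0.6415, -0.1576, -0.0153]
tcp_rot: [180.0, 0.0, 75.8]
wrist_force: [-3.9, 0.5, 4.8]
opening: 0.0429
```

>>> step_arm(dr=[[0, 0, 0], [0, 0, 0], [0, 0, 0], [0, 0, 0], [0, 0, 0], [0, 0, 0], [0, 0, 0], [0, 0, 0]], xyz=[[0, 0, 0], [0, 0, 0], [0, 0, 0], [0, 0, 0], [0, 0, -0.2], [0, 0, -0.6], [0, 0, -1.4], [0, 0, -2.4]], gripper=[0.55, 0.65, 0.75, 0.8, 0.8, 0.8, 0.8, 0.8])

```text
time: 21.6
ee_pos: [0.6408, -0.1574, 0.0809]
tcp_rot: [-179.9, -0.0, 75.8]
wrist_force: [0.8, -1.3, 0.4]
opening: 0.0684
```

>>> step_arm(dr=[[0, 0, 0], [0, 0, 0], [0, 0, 0], [0, 0, 0], [0, 0, 0], [0, 0, 0], [0, 0, 0], [0, 0, 0]], xyz=[[0, 0, -0.8], [0.2, 0, -1.6], [1.0, -0.2, -1.8], [2.0, -0.4, -1.8], [3.1, -0.65, -1.8], [4.2, -0.9, -1.8], [5.3, -1.15, -1.8], [6.3, -1.4, -1.8]], gripper=[0.8, 0.85, 0.85, 0.85, 0.85, 0.85, 0.85, 0.85])

```text
time: 22.4
ee_pos: [0.6491, 0.1026, 0.1536]
tcp_rot: [179.9, -0.0, 75.8]
wrist_force: [0.5, -0.6, -0.6]
opening: 0.0728
```

Run:
```python
from look import *
chk('q2',[cyl(.6412,-.1582,.084,0,.008),cyl(.6412,-.1582,.044,.008,.068)],{'side':(90,90),'scene':(90,90)})
p=cam('wrist','q_wrist')
goto([.657,.147,.15],75.8)
```

```text
now [0.649  0.103  0.1532] [ 1.7993e+02 -3.0000e-02  7.6000e+01] t 22.55 open 0.0726
xyz [1.115, -0.072, 0.081] dr [0.0012, -0.0006, 0.0035]
```

View pics/q2.png

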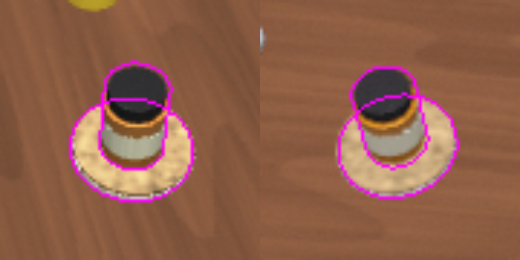

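View pics/q_wrist.png

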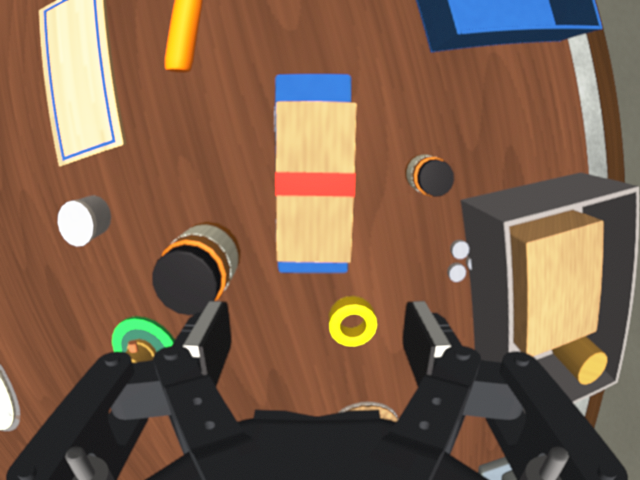

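Run:
```python
from h import *
p=cam('wrist');p['fish']=1
c=plane(p,[[276,101],[356,103],[351,264],[277,264]],.085);print(c.mean(0),cv2.minAreaRect((c*1000).astype(np.float32)))
e=plane(p,[[316,102],[314,264]],.085);d=e[0]-e[1];print(e.mean(0),np.degrees(np.arctan2(d[1],d[0])),np.linalg.norm(d))
u=plane(p,[[276,75],[351,75],[278,272],[347,272]],.045);print(u)
b=box(.657,.147,-.25,.052,.11,.045,.085)
print(np.round(proj(p,b)))
```

```text
[0.65754568 0.14233998] ((657.5866088867188, 142.3046875), (111.50057220458984, 52.02042007446289), 75.2417984008789)
[0.65751529 0.14219044] 75.29808244723749 0.11042411704612244
[[0.64833118 0.22712086]
 [0.70305232 0.21338314]
 [0.60922138 0.07501177]
 [0.66439374 0.06130794]]
[[280. 241.]
 [279. 101.]
 [345. 241.]
 [348. 101.]
 [275. 257.]
 [273.  96.]
 [349. 258.]
 [353.  96.]]
```

>>> step_arm(dr=[[0, 0, 0], [0, 0, 0], [0, 0, 0.004], [0, 0, 0.004], [0, 0, 0.004], [0, 0, 0.004], [0, 0, 0.004], [0, 0, 0.004]], xyz=[[0.4, -0.03, 0.1], [0.8, -0.06, 0.4], [1.0, -0.07, 0.8], [1.0, -0.07, 1.2], [1.0, -0.07, 1.5], [1.0, -0.07, 1.6], [1.0, -0.07, 1.6], [1.0, -0.07, 1.6]], gripper=[0.9, 0.9, 0.9, 0.9, 0.9, 0.9, 0.9, 0.9])

```text
time: 23.4
ee_pos: [0.6565, 0.1398, 0.0884]
tcp_rot: [180.0, -0.0, 75.5]
wrist_force: [-0.6, 0.3, 0.1]
opening: 0.0768
```

Run:
```python
from look import *
chk('r2',[box(.657,.144,-.2485,.052,.11,.045,.085)],{'side':(90,90),'scene':(110,90),'wrist':(260,260)})
goto([.657,.145,.014],75.8)
```

```text
now [0.6567 0.1399 0.0887] [ 1.7993e+02 -4.0000e-02  7.5550e+01] t 23.55 open 0.0764
xyz [0.125, -0.027, 1.868] dr [0.0013, -0.0006, -0.0044]
```

View pics/r2.png

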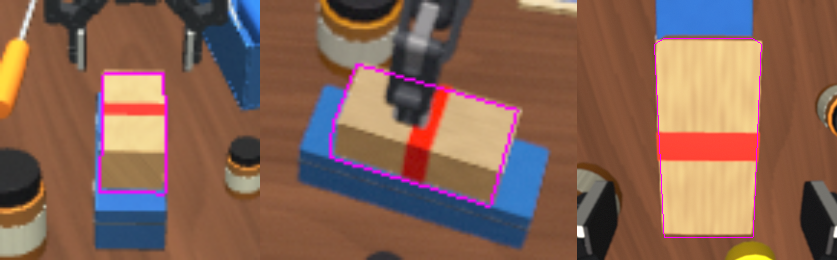

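>>> step_arm(dr=[[0, 0, 0], [0, 0, 0], [0, 0, 0], [0, 0, 0], [0, 0, 0], [0, 0, 0], [0, 0, 0], [0, 0, 0]], xyz=[[0.1, -0.02, 0.3], [0.1, -0.02, 0.7], [0.1, -0.02, 1.1], [0.1, -0.02, 1.4], [0.1, -0.02, 1.65], [0.1, -0.02, 1.78], [0.1, -0.02, 1.82], [0.1, -0.02, 1.82]], gripper=[0.9, 0.9, 0.9, 0.9, 0.9, 0.9, 0.9, 0.9], squeeze=50)

```text
time: 24.35
ee_pos: [0.6566, 0.144, 0.0152]
tcp_rot: [180.0, -0.0, 75.6]
wrist_force: [0.1, 0.5, -0.0]
opening: 0.0769
```

>>> step_arm(dr=[[0, 0, 0], [0, 0, 0], [0, 0, 0], [0, 0, 0], [0, 0, 0], [0, 0, 0], [0, 0, 0], [0, 0, 0]], xyz=[[0, 0, 0], [0, 0, 0], [0, 0, 0], [0, 0, 0], [0, 0, 0], [0, 0, 0], [0, 0, 0], [0, 0, 0]], gripper=[0.8, 0.7, 0.6, 0.5, 0.45, 0.45, 0.45, 0.45])

```text
time: 25.15
ee_pos: [0.657, 0.144, 0.0158]
tcp_rot: [179.9, -0.0, 75.6]
wrist_force: [0.4, -0.6, 5.9]
opening: 0.0515
```

Run:
```python
from look import *
o=bot.get_obs();print(o['ee_pos'],o['tcp_rot'],o['wrist_force'],o['opening'])
chk('s2',[box(.657,.144,-.2485,.052,.11,.045,.085)],{'side':(90,90),'scene':(110,90),'wrist':(260,260)})
```

```text
[0.65695341 0.1440432  0.01580143] [ 1.79928146e+02 -3.56785752e-02  7.55565657e+01] [ 0.4373976  -0.61420076  5.94977257] 0.05151030634826111
```

View pics/s2.png

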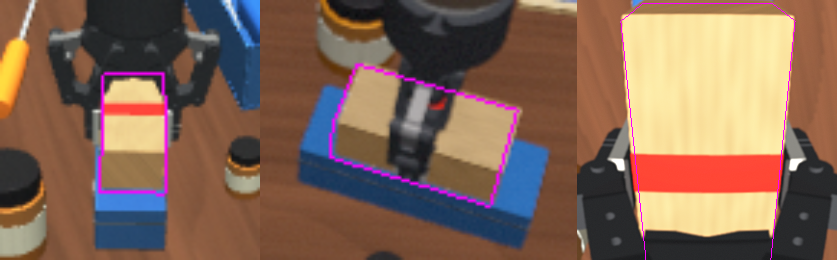

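>>> step_arm(dr=[[0, 0, 0], [0, 0, 0], [0, 0, 0], [0, 0, 0], [0, 0, 0], [0, 0, 0], [0, 0, 0], [0, 0, 0]], xyz=[[0, 0, -0.1], [0, 0, -0.3], [0, 0, -0.8], [0, 0, -1.4], [0, 0, -1.9], [0, 0, -2.3], [0, 0, -2.5], [0, 0, -2.5]], gripper=[0.45, 0.45, 0.45, 0.45, 0.45, 0.45, 0.45, 0.45])

```text
time: 26.1
ee_pos: [0.6569, 0.1441, 0.116]
tcp_rot: [179.9, -0.0, 75.6]
wrist_force: [0.1, 0.1, -2.5]
opening: 0.0517
```

Run:
```python
from look import *
o=bot.get_obs();print(o['ee_pos'],o['tcp_rot'],o['wrist_force'],o['opening'])
cam('wrist','t_wrist')
goto([.4393,-.308,.09],106.9)
```

```text
[0.65685532 0.14408258 0.11604634] [ 1.79928799e+02 -3.60353770e-02  7.55582875e+01] [ 0.11361433  0.06441186 -2.54033854] 0.051671986389136955
now [0.6565 0.144  0.1148] [180.    -0.    75.56] t 26.15 open 0.0514
xyz [-12.297, -2.441, 0.621] dr [0.0, 0.0, -0.5469]
```

View pics/t_wrist.png

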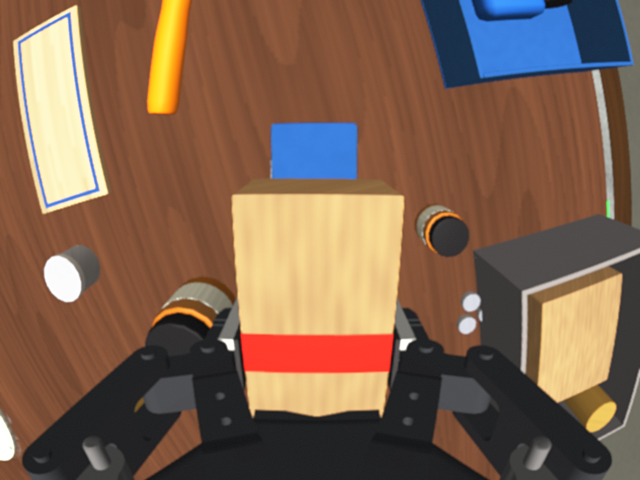

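>>> step_arm(dr=[[0, 0, 0], [0, 0, -0.05], [0, 0, -0.13], [0, 0, -0.21], [0, 0, -0.29], [0, 0, -0.37], [0, 0, -0.45], [0, 0, -0.53]], xyz=[[-0.3, -0.06, 0], [-1.0, -0.2, 0], [-2.0, -0.4, 0], [-3.0, -0.6, 0], [-4.1, -0.82, 0], [-5.2, -1.04, 0], [-6.3, -1.26, 0], [-7.3, -1.45, 0]], gripper=[0.45, 0.45, 0.45, 0.45, 0.45, 0.45, 0.45, 0.45])

```text
time: 26.95
ee_pos: [0.5251, -0.1263, 0.114]
tcp_rot: [-179.9, -0.0, 106.1]
wrist_force: [0.4, -0.5, -2.2]
opening: 0.0516
```

Run:
```python
from look import *
goto([.4393,-.308,.09],106.9)
```

```text
now [ 0.5251 -0.1263  0.114 ] [-1.7992e+02 -3.0000e-02  1.0609e+02] t 26.95 open 0.0516
xyz [-3.771, -3.32, 0.602] dr [-0.0014, -0.0005, -0.0142]
```

>>> step_arm(dr=[[0, 0, -0.01], [0, 0, -0.01], [0, 0, -0.01], [0, 0, -0.01], [0, 0, -0.01], [0, 0, -0.01], [0, 0, -0.01], [0, 0, -0.01]], xyz=[[-0.7, -0.62, 0], [-1.4, -1.25, 0.1], [-2.1, -1.85, 0.2], [-2.8, -2.5, 0.4], [-3.3, -2.95, 0.6], [-3.6, -3.2, 0.8], [-3.65, -3.25, 1.0], [-3.65, -3.25, 1.0]], gripper=[0.45, 0.45, 0.45, 0.45, 0.45, 0.45, 0.45, 0.45])

```text
time: 27.75
ee_pos: [0.4416, -0.2998, 0.0732]
tcp_rot: [-179.9, -0.1, 106.5]
wrist_force: [-0.5, 0.2, -3.1]
opening: 0.0513
```

Run:
```python
from look import *
o=bot.get_obs()
e=o['ee_pos']
chk('u2',[box(.4393,-.308,.295,.08,.134,0,.008)],{'side':(110,110),'scene':(90,90),'wrist':(300,300)})
chk('u3',[box(e[0],e[1],np.radians(o['tcp_rot'][2]-90),.052,.11,e[2]+.0292,e[2]+.0692)],{'side':(110,110),'scene':(90,90),'wrist':(300,300)})
goto([.4393,-.308,-.0205],106.9)
```

```text
now [ 0.4431 -0.2998  0.0754] [1.7997e+02 2.0000e-02 1.0657e+02] t 28.05 open 0.0514
xyz [-0.167, -0.151, 2.398] dr [0.0005, 0.0004, -0.0057]
```

View pics/u2.png

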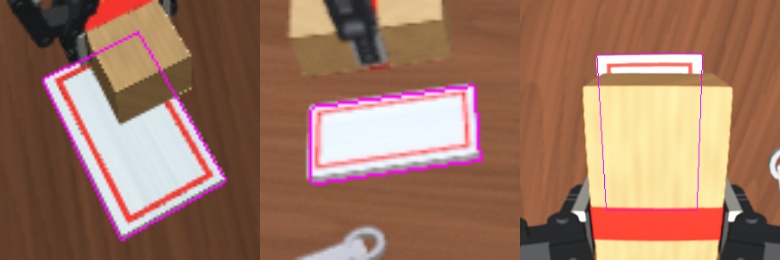

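View pics/u3.png

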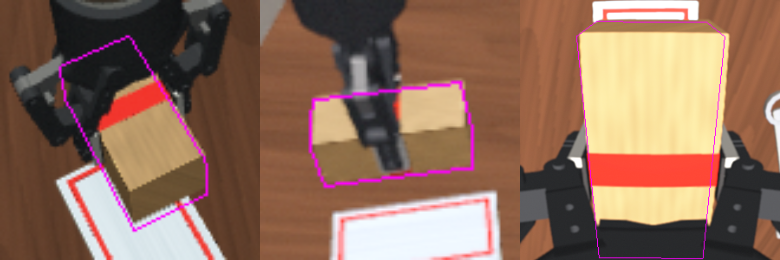

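>>> step_arm(dr=[[0, 0, -0.006], [0, 0, -0.006], [0, 0, -0.006], [0, 0, -0.006], [0, 0, -0.006], [0, 0, -0.006], [0, 0, -0.006], [0, 0, -0.006]], xyz=[[-0.1, -0.1, 0.3], [-0.17, -0.15, 0.7], [-0.17, -0.15, 1.1], [-0.17, -0.15, 1.5], [-0.17, -0.15, 1.8], [-0.17, -0.15, 2.0], [-0.17, -0.15, 2.1], [-0.17, -0.15, 2.1]], gripper=[0.45, 0.45, 0.45, 0.45, 0.45, 0.45, 0.45, 0.45])

```text
time: 28.85
ee_pos: [0.4386, -0.3085, -0.0093]
tcp_rot: [-180.0, -0.0, 106.9]
wrist_force: [1.0, -0.9, -2.2]
opening: 0.0513
```

Run:
```python
from look import *
o=bot.get_obs();print(o['wrist_force'])
e=o['ee_pos']
chk('v2',[box(.4393,-.308,.295,.08,.134,0,.008),box(.4393,-.308,.295,.052,.11,e[2]+.0292,e[2]+.0692)],{'side':(110,110),'scene':(90,90),'wrist':(300,300)})
goto([.4393,-.308,-.0205],106.9)
```

```text
[ 0.972304   -0.91408224 -2.22822465]
now [ 0.4391 -0.3089 -0.0083] [1.7996e+02 5.0000e-02 1.0685e+02] t 29.0 open 0.0514
xyz [0.021, 0.011, 0.305] dr [0.0007, 0.0009, -0.0009]
```

View pics/v2.png

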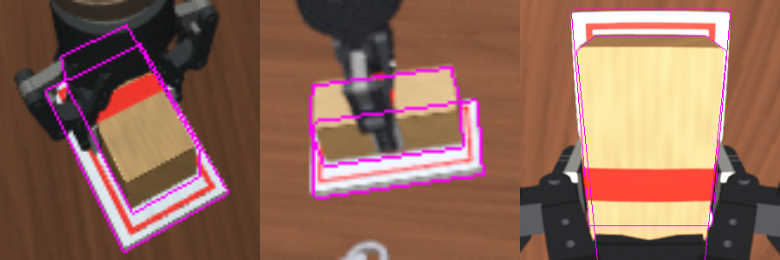

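>>> step_arm(dr=[[0, 0, 0], [0, 0, 0], [0, 0, 0], [0, 0, 0], [0, 0, 0], [0, 0, 0], [0, 0, 0], [0, 0, 0]], xyz=[[0.02, 0, 0.07], [0.02, 0, 0.14], [0.02, 0, 0.2], [0.02, 0, 0.24], [0.02, 0, 0.27], [0.02, 0, 0.29], [0.02, 0, 0.31], [0.02, 0, 0.31]], gripper=[0.45, 0.45, 0.45, 0.45, 0.45, 0.45, 0.45, 0.45])

```text
time: 29.8
ee_pos: [0.4385, -0.3079, -0.0212]
tcp_rot: [180.0, 0.0, 106.8]
wrist_force: [-0.8, 0.3, -1.1]
opening: 0.0514
```

>>> step_arm(dr=[[0, 0, 0], [0, 0, 0], [0, 0, 0], [0, 0, 0], [0, 0, 0], [0, 0, 0], [0, 0, 0], [0, 0, 0]], xyz=[[0, 0, 0.01], [0, 0, 0.02], [0, 0, 0.03], [0, 0, 0.04], [0, 0, 0.05], [0, 0, 0.05], [0, 0, 0.05], [0, 0, 0.05]], gripper=[0.45, 0.45, 0.45, 0.45, 0.45, 0.45, 0.45, 0.45])

```text
time: 30.6
ee_pos: [0.4386, -0.3079, -0.0213]
tcp_rot: [180.0, 0.1, 106.8]
wrist_force: [-8.3, 5.4, 18.4]
opening: 0.051
```

>>> step_arm(dr=[[0, 0, 0], [0, 0, 0], [0, 0, 0], [0, 0, 0], [0, 0, 0], [0, 0, 0], [0, 0, 0], [0, 0, 0]], xyz=[[0, 0, -0.04], [0, 0, -0.04], [0, 0, -0.04], [0, 0, -0.04], [0, 0, -0.2], [0, 0, -0.6], [0, 0, -1.4], [0, 0, -2.4]], gripper=[0.62, 0.7, 0.8, 0.9, 0.9, 0.9, 0.9, 0.9])

```text
time: 31.4
ee_pos: [0.4376, -0.3072, 0.0726]
tcp_rot: [-179.9, -0.1, 106.8]
wrist_force: [1.5, 0.1, -0.2]
opening: 0.0766
```

Run:
```python
from look import *
o=bot.get_obs();print(o['wrist_force'])
chk('w2',[box(.4393,-.308,.295,.08,.134,0,.008),box(.4393,-.308,.295,.052,.11,.008,.048)],{'side':(110,110),'scene':(90,90),'wrist':(300,300)})
goto([.657,.147,.12],75.8)
```

```text
[ 1.46351302  0.05995943 -0.15470635]
now [ 0.44   -0.3089  0.0758] [179.81   0.24 106.84] t 31.55 open 0.0768
xyz [9.333, 8.499, -1.116] dr [0.0043, 0.0032, 0.5418]
```

View pics/w2.png

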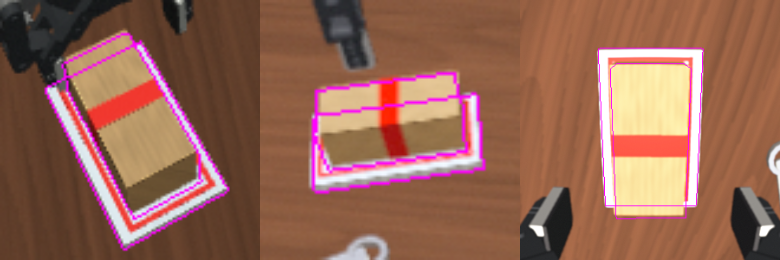

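>>> step_arm(dr=[[0, 0, 0.05], [0, 0, 0.13], [0, 0, 0.21], [0, 0, 0.29], [0, 0, 0.37], [0, 0, 0.45], [0, 0, 0.53], [0, 0, 0.54]], xyz=[[0.2, 0.2, -0.3], [0.8, 0.7, -0.8], [1.6, 1.45, -1.1], [2.4, 2.2, -1.1], [3.2, 2.9, -1.1], [4.1, 3.7, -1.1], [5.0, 4.5, -1.1], [5.8, 5.3, -1.1]], gripper=[0.9, 0.9, 0.9, 0.9, 0.9, 0.9, 0.9, 0.9])

```text
time: 32.35
ee_pos: [0.5742, -0.0223, 0.1156]
tcp_rot: [-179.9, 0.0, 75.8]
wrist_force: [1.0, -0.7, 1.3]
opening: 0.0771
```

Run:
```python
from look import *
goto([.656,.135,.12],75.8)
```

```text
now [ 0.5742 -0.0223  0.1156] [-1.7993e+02  1.0000e-02  7.5760e+01] t 32.35 open 0.0771
xyz [4.314, 1.015, -0.111] dr [-0.0012, 0.0002, -0.0007]
```

>>> step_arm(dr=[[0, 0, 0], [0, 0, 0], [0, 0, 0], [0, 0, 0], [0, 0, 0], [0, 0, 0], [0, 0, 0], [0, 0, 0]], xyz=[[1.0, 0.2, 0], [2.0, 0.4, 0], [3.0, 0.65, 0], [3.8, 0.85, 0], [4.1, 0.95, 0.1], [4.2, 0.95, 0.3], [4.2, 0.95, 0.4], [4.2, 0.95, 0.4]], gripper=[1, 1, 1, 1, 1, 1, 1, 1])

```text
time: 33.15
ee_pos: [0.651, 0.128, 0.0993]
tcp_rot: [-179.9, 0.1, 75.8]
wrist_force: [-0.1, 0.0, 0.3]
opening: 0.0852
```

Run:
```python
from look import *
p=cam('wrist','x_wrist');p['fish']=1;q=cam('scene')
ms=[]
for n,pp in(('wrist',p),('scene',q)):
    m=color(pp,(95,130,40),(125,255,255)); uv=proj(pp,[.656,.145,.045])[0]
    m=blob(m,uv,30)
    m=cv2.morphologyEx(m.astype(np.uint8),cv2.MORPH_CLOSE,np.ones((5,5)))
    ms.append((pp,m.astype(float)))
f=lambda p,x:hullmask(p,box(x[0],x[1],x[2],.058,.160,0,.045),2)
for a in(ms[:1],ms):
    r=fitsil(a,f,[.656,.145,-.245],[.006,.006,.05]);print(r)
x=fitsil(ms[:1],f,[.656,.145,-.245],[.006,.006,.05])[0]
chk('x2',[box(*x,.058,.16,0,.045)],{'side':(90,90),'scene':(110,90),'wrist':(300,300)})
goto([x[0],x[1],-.02],np.degrees(x[2])+90)
```

```text
(array([ 0.6555523 ,  0.14654422, -0.24483063]), np.float64(0.028126394861991207))
(array([ 0.65580271,  0.14831165, -0.25040448]), np.float64(0.07086339782452551))
now [0.652  0.1286 0.1013] [ 1.7995e+02 -2.0000e-02  7.5850e+01] t 33.4 open 0.0852
xyz [0.457, -0.026, 3.032] dr [0.0008, -0.0004, -0.0021]
```

View pics/x2.png

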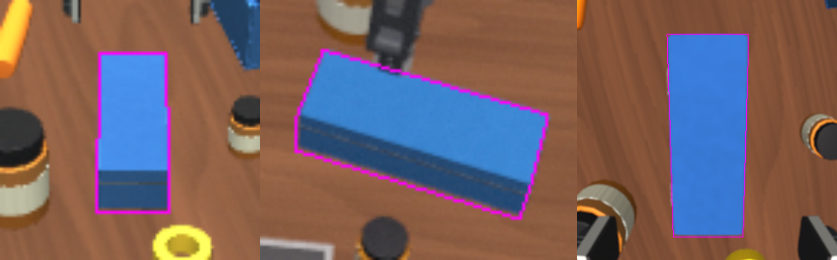

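View pics/x_wrist.png

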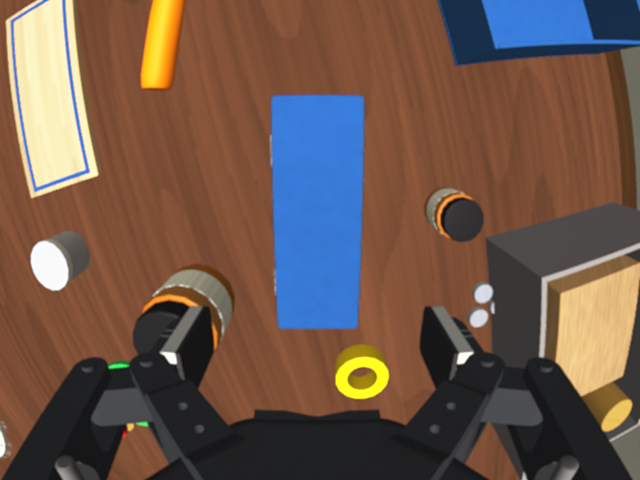

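>>> step_arm(dr=[[0, 0, 0], [0, 0, 0], [0, 0, 0], [0, 0, 0], [0, 0, 0], [0, 0, 0], [0, 0, 0], [0, 0, 0]], xyz=[[0.2, 0, 0.2], [0.4, -0.02, 0.5], [0.46, -0.03, 1.0], [0.46, -0.03, 1.5], [0.46, -0.03, 2.0], [0.46, -0.03, 2.3], [0.46, -0.03, 2.5], [0.46, -0.03, 2.5]], gripper=[0.9, 0.9, 0.9, 0.9, 0.9, 0.9, 0.9, 0.9], squeeze=70)

```text
time: 34.2
ee_pos: [0.6546, 0.1476, -0.0008]
tcp_rot: [-179.9, 0.0, 75.9]
wrist_force: [-0.8, -0.0, -0.0]
opening: 0.0768
```

Run:
```python
from look import *
chk('y2',[box(.6555,.1465,-.2448,.058,.16,0,.045)],{'side':(130,130),'scene':(130,130),'wrist':(360,360)})
goto([.6555,.1465,-.024],75.97)
```

```text
now [0.6558 0.1477 0.0016] [ 1.7993e+02 -4.0000e-02  7.5910e+01] t 34.35 open 0.0768
xyz [-0.03, -0.001, 0.64] dr [0.0013, -0.0007, -0.0011]
```

View pics/y2.png

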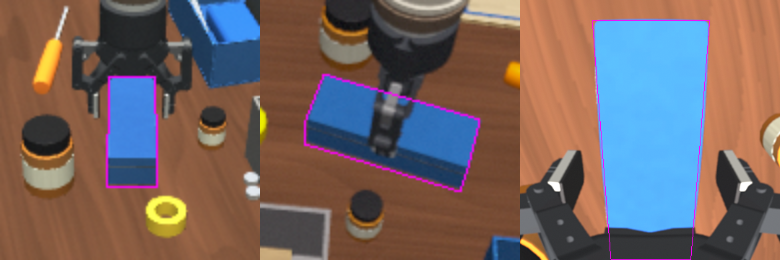

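Clear on both sides; down the rest, then close.

>>> step_arm(dr=[[0, 0, 0], [0, 0, 0], [0, 0, 0], [0, 0, 0], [0, 0, 0], [0, 0, 0], [0, 0, 0], [0, 0, 0]], xyz=[[-0.03, 0, 0.15], [-0.03, 0, 0.3], [-0.03, 0, 0.45], [-0.03, 0, 0.55], [-0.03, 0, 0.6], [-0.03, 0, 0.6], [-0.03, 0, 0.6], [-0.03, 0, 0.6]], gripper=[0.9, 0.9, 0.9, 0.9, 0.9, 0.8, 0.7, 0.6])

```text
time: 35.15
ee_pos: [0.6555, 0.1463, -0.0227]
tcp_rot: [179.9, -0.0, 75.9]
wrist_force: [0.8, -0.1, 10.5]
opening: 0.0571
```

>>> step_arm(dr=[[0, 0, 0], [0, 0, 0], [0, 0, 0], [0, 0, 0], [0, 0, 0], [0, 0, 0], [0, 0, 0], [0, 0, 0]], xyz=[[0, 0, 0], [0, 0, 0], [0, 0, 0], [0, 0, 0], [0, 0, 0], [0, 0, 0], [0, 0, 0], [0, 0, 0]], gripper=[0.6, 0.5, 0.5, 0.5, 0.5, 0.5, 0.5, 0.5])

```text
time: 35.95
ee_pos: [0.6555, 0.1463, -0.0227]
tcp_rot: [179.9, -0.0, 75.9]
wrist_force: [2.3, -1.3, 5.4]
opening: 0.057
```

Run:
```python
from look import *
o=bot.get_obs();print(o['wrist_force'],o['torque'])
chk('z2',[box(.6555,.1465,-.2448,.058,.16,0,.045)],{'side':(130,130),'scene':(130,130),'wrist':(360,360)})
goto([.6555,.1465,.076],75.97)
```

```text
[ 2.26498997 -1.28051511  5.383145  ] [-0.1210443  -0.1811796   0.01634959]
now [ 0.6555  0.1463 -0.0227] [ 1.7992e+02 -3.0000e-02  7.5900e+01] t 36.1 open 0.0568
xyz [0.006, 0.001, -2.466] dr [0.0013, -0.0005, -0.0012]
```

View pics/z2.png

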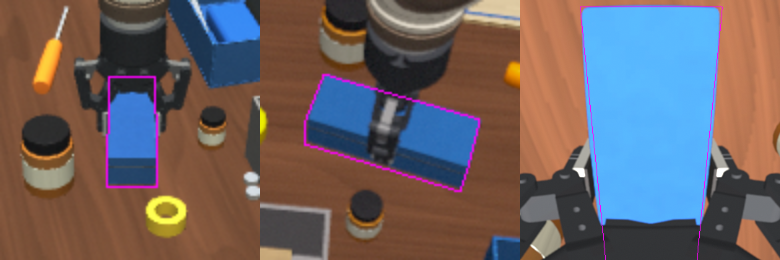

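>>> step_arm(dr=[[0, 0, 0], [0, 0, 0], [0, 0, 0], [0, 0, 0], [0, 0, 0], [0, 0, 0], [0, 0, 0], [0, 0, 0]], xyz=[[0, 0, -0.1], [0, 0, -0.3], [0, 0, -0.8], [0, 0, -1.4], [0, 0, -2.0], [0, 0, -2.5], [0, 0, -2.8], [0, 0, -2.8]], gripper=[0.5, 0.5, 0.5, 0.5, 0.5, 0.5, 0.5, 0.5])

```text
time: 36.9
ee_pos: [0.6556, 0.1465, 0.0902]
tcp_rot: [179.9, -0.1, 75.9]
wrist_force: [-0.5, -0.2, -4.6]
opening: 0.0568
```

Run:
```python
from look import *
o=bot.get_obs();print(o['wrist_force'],o['torque'])
p=cam('wrist','aa_wrist')
goto([.4535,.3157,.08],86.3)
s=cam('side')
for t in('board',):
  for n in('side','scene'):
    p=cam(n)
    for e in bot.regions_of(p,t)[:1]:
        print(n,e['p'],fitsil([(p,e['region'].astype(float))],lambda p,x:hullmask(p,box(x[0],x[1],x[2],.084,.18,0,.008),2),[.4535,.3157,-.065],[.008,.008,.04]))
```

```text
[-0.49159076 -0.16315974 -4.62848326] [-0.01370499 -0.02029934  0.01449941]
now [0.6551 0.1464 0.0886] [ 1.7999e+02 -1.0000e-02  7.5910e+01] t 36.95 open 0.057
xyz [2.879, -5.919, 0.214] dr [0.0002, -0.0002, -0.1814]
side 0.79 (array([ 0.45435483,  0.3171151 , -0.0611676 ]), np.float64(0.05125502008032128))
scene 0.95 (array([ 0.45183262,  0.31604699, -0.07155275]), np.float64(0.06015510061591401))
```

View pics/aa_wrist.png

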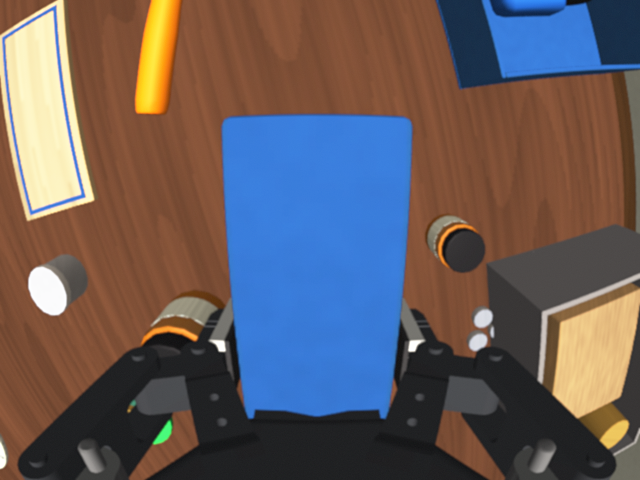

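>>> step_arm(dr=[[0, 0, 0], [0, 0, -0.03], [0, 0, -0.06], [0, 0, -0.1], [0, 0, -0.14], [0, 0, -0.17], [0, 0, -0.18], [0, 0, -0.18]], xyz=[[0.15, -0.3, -0.1], [0.5, -1.0, -0.1], [0.9, -1.9, -0.1], [1.4, -2.9, 0], [1.9, -3.9, 0], [2.4, -4.9, 0], [2.75, -5.6, 0.2], [2.88, -5.9, 0.5]], gripper=[0.5, 0.5, 0.5, 0.5, 0.5, 0.5, 0.5, 0.5])

```text
time: 38.0
ee_pos: [0.4516, 0.3177, 0.0694]
tcp_rot: [180.0, -0.1, 86.4]
wrist_force: [0.4, 0.3, -5.5]
opening: 0.0569
```

>>> step_arm(dr=[[0, 0, 0], [0, 0, 0], [0, 0, 0], [0, 0, 0], [0, 0, 0], [0, 0, 0], [0, 0, 0], [0, 0, 0]], xyz=[[0, 0, 0.2], [0, 0, 0.5], [0, 0, 0.8], [0, 0, 1.0], [0, 0, 1.2], [0, 0, 1.3], [0, 0, 1.3], [0, 0, 1.3]], gripper=[0.5, 0.5, 0.5, 0.5, 0.5, 0.5, 0.5, 0.5])

```text
time: 38.8
ee_pos: [0.4544, 0.3155, 0.0169]
tcp_rot: [180.0, -0.0, 86.2]
wrist_force: [1.2, -0.4, -4.8]
opening: 0.0571
```

Run:
```python
from look import *
o=bot.get_obs();e=o['ee_pos']
chk('ab',[box(.4535,.316,-.066,.084,.18,0,.008),box(e[0],e[1],np.radians(o['tcp_rot'][2]-90),.058,.16,e[2]+.0227,e[2]+.0677)],{'side':(110,110),'scene':(120,120),'wrist':(360,360)})
goto([.4535,.316,-.0147],86.3)
```

```text
now [0.4544 0.3157 0.0171] [ 1.7996e+02 -3.0000e-02  8.6220e+01] t 38.95 open 0.0568
xyz [0.006, -0.023, 0.795] dr [0.0006, -0.0005, -0.0014]
```

View pics/ab.png

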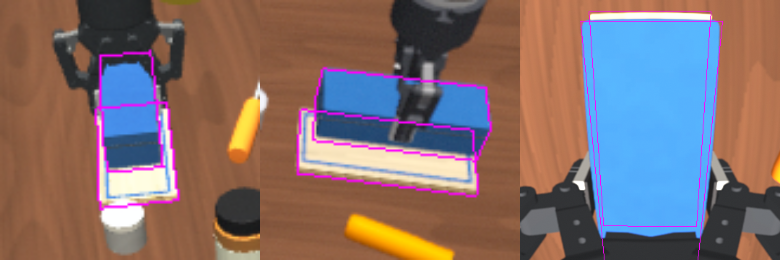

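>>> step_arm(dr=[[0, 0, 0], [0, 0, 0], [0, 0, 0], [0, 0, 0], [0, 0, 0], [0, 0, 0], [0, 0, 0], [0, 0, 0]], xyz=[[0, -0.02, 0.15], [0, -0.02, 0.3], [0, -0.02, 0.45], [0, -0.02, 0.55], [0, -0.02, 0.62], [0, -0.02, 0.68], [0, -0.02, 0.72], [0, -0.02, 0.75]], gripper=[0.5, 0.5, 0.5, 0.5, 0.5, 0.5, 0.5, 0.5])

```text
time: 39.75
ee_pos: [0.4534, 0.3156, -0.0135]
tcp_rot: [180.0, -0.0, 86.2]
wrist_force: [0.5, 0.1, -4.6]
opening: 0.0567
```

>>> step_arm(dr=[[0, 0, 0], [0, 0, 0], [0, 0, 0], [0, 0, 0], [0, 0, 0], [0, 0, 0], [0, 0, 0], [0, 0, 0]], xyz=[[0, 0, 0.01], [0, 0, 0.02], [0, 0, 0.03], [0, 0, 0.04], [0, 0, 0.04], [0, 0, 0.04], [0, 0, 0.04], [0, 0, 0.04]], gripper=[0.5, 0.5, 0.5, 0.5, 0.5, 0.5, 0.5, 0.5])

```text
time: 40.55
ee_pos: [0.4534, 0.3156, -0.0147]
tcp_rot: [180.0, -0.0, 86.2]
wrist_force: [-2.1, -1.5, 1.6]
opening: 0.0569
```

Run:
```python
from look import *
o=bot.get_obs();print(o['ee_pos'],o['wrist_force'])
chk('ac',[box(.4535,.316,-.066,.084,.18,0,.008),box(.4535,.316,-.066,.058,.16,.008,.053)],{'side':(110,110),'scene':(120,120),'wrist':(360,360)})
```

```text
[ 0.45341067  0.31559638 -0.01467417] [-2.14195546 -1.54193926  1.63837002]
```

View pics/ac.png

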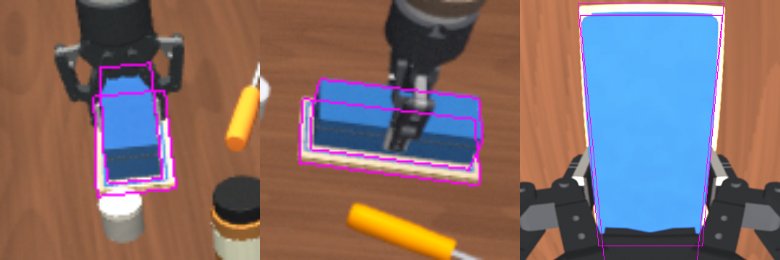

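Touching and centred. A hair lower, release and retreat.

>>> step_arm(dr=[[0, 0, 0], [0, 0, 0], [0, 0, 0], [0, 0, 0], [0, 0, 0], [0, 0, 0], [0, 0, 0], [0, 0, 0]], xyz=[[0, 0, 0.01], [0, 0, 0.01], [0, 0, 0], [0, 0, 0], [0, 0, 0], [0, 0, -0.2], [0, 0, -0.5], [0, 0, -0.9]], gripper=[0.5, 0.62, 0.7, 0.8, 0.9, 0.95, 0.95, 0.95])

```text
time: 41.5
ee_pos: [0.4532, 0.3154, 0.0219]
tcp_rot: [-180.0, 0.0, 86.2]
wrist_force: [0.5, -0.3, 0.5]
opening: 0.0815
```

>>> step_arm(dr=[[0, 0, 0], [0, 0, 0], [0, 0, 0], [0, 0, 0], [0, 0, 0], [0, 0, 0], [0, 0, 0], [0, 0, 0]], xyz=[[0, 0, -0.5], [0, 0, -1.2], [0, 0, -2.0], [0, 0, -2.9], [0, 0, -3.8], [0, 0, -4.5], [0, 0, -4.8], [0, 0, -4.8]], gripper=[0.95, 0.95, 0.95, 0.95, 0.95, 0.95, 0.95, 0.95])

```text
time: 42.3
ee_pos: [0.4539, 0.316, 0.2149]
tcp_rot: [179.9, -0.1, 86.2]
wrist_force: [0.6, 0.0, 0.6]
opening: 0.0811
```

Run:
```python
from look import *
o=bot.get_obs();print(o['ee_pos'],o['wrist_force'],o['time'])
chk('ad',[box(.4535,.316,-.066,.084,.18,0,.008),box(.4535,.316,-.066,.058,.16,.008,.053)],{'side':(110,110),'scene':(120,120),'wrist':(360,360)})
cam('scene','ae_scene');cam('side','ae_side')
for n in('scene','side'):
    p=cam(n)
    for k,d,z0,z1,x0,lo,hi in(('wheel',.026,.05,.058,(.424,.007),(170,150,120),(8,255,255)),('green',.084,0,.008,(.424,.007),(50,60,60),(95,255,255)),('tape',.046,0,.022,(.657,-.001),(25,150,100),(35,255,255))):
        m=blob(color(p,lo,hi),proj(p,[[*x0,z1]])[0],15)
        if m is not None:
            m=cv2.morphologyEx(m.astype(np.uint8),cv2.MORPH_CLOSE,np.ones((9,9)))>0
            print(n,k,np.round(fitcyl(p,m,d,z0,z1,x0)[0],4))
    for e in bot.regions_of(p,'grease_tin')[:1]: print(n,'tin',np.round(fitcyl(p,e['region'],.044,0,.038,(.426,.168))[0],4))
    for t,w,l,z0,z1,x0 in(('carton',.052,.11,.008,.048,[.4393,-.308,.295]),('case',.058,.16,.008,.053,[.4535,.316,-.066])):
        uv=proj(p,[*x0[:2],.03])[0]
        for e in bot.regions_of(p,t):
            if np.linalg.norm(np.array(e['box'][:2])-uv)<20:
                print(n,t,[np.round(v,4) for v in fitsil([(p,e['region'].astype(float))],lambda p,x:hullmask(p,box(*x,w,l,z0,z1),2),x0,[.006,.006,.04])])
```

```text
[0.45391972 0.31595638 0.21494715] [0.56574043 0.04060937 0.62498843] 42.3
scene wheel [0.4189 0.0068]
scene green [0.4289 0.0079]
scene tape [ 0.655  -0.0008]
scene tin [0.4246 0.1671]
scene carton [array([ 0.4362, -0.3048,  0.2951]), np.float64(0.0433)]
scene case [array([ 0.4491,  0.3178, -0.0652]), np.float64(0.0511)]
side wheel [0.424  0.0102]
side green [0.4256 0.0028]
side tape [0.6609 0.0111]
side tin [0.4291 0.17  ]
side carton [array([ 0.4383, -0.3051,  0.2849]), np.float64(0.029)]
side carton [array([ 0.4694, -0.3239, -0.0847]), np.float64(1.8124)]
side case [array([ 0.4531,  0.3213, -0.0675]), np.float64(0.0404)]
```

View pics/ad.png

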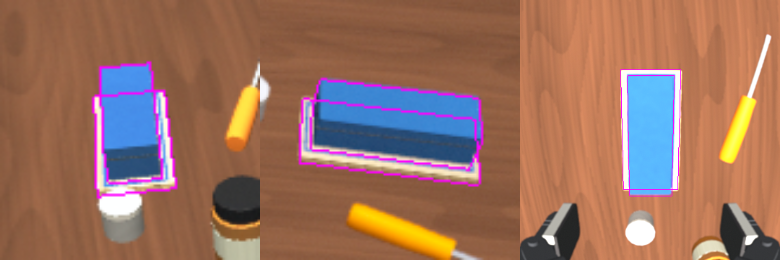

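View pics/ae_scene.png

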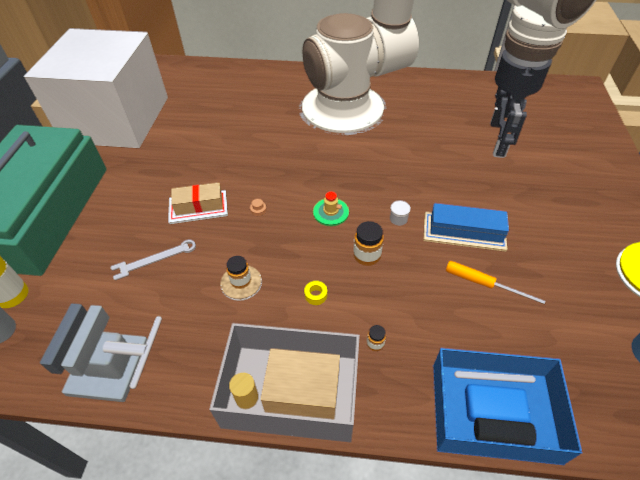

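```bash
python3 -c "
from workcell import bot
print(bot.job_done())"
```

```text
the job is handed in; nothing more can be done
None
```

The pile is taken apart and all four pieces are on their places. I handed the job in at about 43 s; the system gives no verdict. I worked top down: the brass valve to the green mat, the middle-sized jar to the cork mat, the carton to the aluminium plate and the case to the plywood board. Each piece was lowered until it touched, then released.

**Last checks**
- **Position:** Outlines drawn over the final pictures put every piece about 2 to 5 mm from the centre of its place, standing upright. The separate region fits mostly agree with this to about 6 mm. The valve is looser: its centre came out up to about 10 mm from a mat centre fitted again in the same picture, where the valve partly hides the mat. Against the centre measured before placing, it is within about 5 mm.
- **Angle:** The carton and the case lie within about 1° of their places' long directions.
- **Tape roll and tin:** Both read the same as at the start, to within about 2 mm for each camera. The two cameras differ by about 12 mm on the tape roll, in the same way at the start and the end.
- **Gripper:** It is clear of everything.

**What went wrong or disagreed**
- **Tool length:** The real fingertips sit about 30 to 40 mm behind the stated TCP. Because of this the first grasp closed on the valve's handwheel with a light push of about 6 N. I opened the fingers, went 30 mm lower and gripped the body properly.
- **Carton contact:** The carton touched down more firmly than the others, at about 18 N.

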